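# Find the full pistachio-paste tin and hold it up to the label reader

## Task

Three refillable steel tins stand on the marble; they look alike, but only one is still full of pistachio paste and the other two are empty: find the full one by lifting and feeling the weight. Hold the full tin up in the air to the label reader, lid end up and tipped to suit the reader, so that the middle of its label is 100 mm straight out from the middle of the reader's window and squarely faces it, and finish there, still holding it steady in the gripper. Any empty tin you lift goes back upright on the marble about where it stood; do not bump the reader, and leave the other things on the table where they are.

Things in the scene. Friction and masses are not known exactly. Their poses are not given: they have to be found in the camera images.
- tin_a_mid (a point): middle (on the axis, half-way up) of one of three look-alike closed round tins: bare metal, 64 mm across, 118 mm tall, upright, brass-coloured lid flush in the top, paper label on one side. Full, a tin weighs 425 to 575 g; empty, 100 to 140 g; the letters a, b, c do not tell which is full. z runs up to the lid; x points from the tin's axis out through the middle of the label
- tin_a_label (a point): middle of tin_a's label, 33 mm from the tin's axis along its x, 48 mm above the underside. The label is white with dark bars and a green band, wraps about 45 mm round the tin and reaches from 26 to 70 mm above the underside; above it the metal is bare, free for the fingers. Same axes as the tin
- tin_b_mid (a point): middle of the second tin, the same in every visible way as tin_a
- tin_b_label (a point): middle of tin_b's label, as for tin_a
- tin_c_mid (a point): middle of the third tin, the same in every visible way as tin_a
- tin_c_label (a point): middle of tin_c's label, as for tin_a
- reader: bench stand of the label reader, fixed: grey base plate 150 x 130 x 14 mm, its origin on the table 30 mm from the plate's centre on the head's side; a steel column, 22 mm thick and 328 mm tall, stands 75 mm from the origin along x and carries the head 275 mm above the table. Its x axis points from the head back to the column
- window (a point): middle of the reader's dark round window, in a white ring with red lamps, 56 mm across, at the front of its head (66 mm across, 80 mm long). The head faces roughly to the robot and looks down at a slope of 10 to 30 degrees, not always the same. x points into the head, straight away from what it looks at; y is level; z is the head's upward direction, square to the line of sight
- read_point (a point): point in the air where the middle of the label has to be: 100 mm straight out in front of the window. Same axes as the window: when the tin is held right, the tin's x, y and z axes lie along these
- bowl: small steel bowl of green crumbs, 116 mm across, 52 mm tall; leave alone. Origin under its centre
- brush: pastry brush lying on the table; leave alone
- spatula: spatula lying on the table, 240 mm long; leave alone
- scraper: dough scraper lying on the table, a steel blade 115 mm wide with a dark wooden grip; leave alone
- pin: short thin wooden rolling pin, 300 mm long, 28 mm thick, lying near the robot; leave alone
- syrup: amber syrup bottle, 68 mm across, 170 mm tall; leave alone

How it is judged:
By the outcome, as a careful person would: the job done as asked, in the order asked, and still so for the second after the job is handed in, while the arm keeps its last pose, push and grip.
It also fails if it takes over 58 s, if anything falls off the work surface, if the arm or the gripper's body presses on something with over 40 N, if the wrist force passes 120 N, or if a joint passes its speed limit or range.

## Robot

A 7-joint arm with a two-finger parallel gripper is mounted at the origin on the work surface. World frame = base frame: x ahead of the robot, y to its left, z up, the work surface at z = 0. Lengths are in mm, angles in rad, forces in N, time in s.
With the tool pointing down it reaches from about 400 to 900 mm from the base axis. Payload 5.6 kg.
Tool frame: the origin (TCP) lies between the finger pads; the fingertips stand 8 mm ahead of it and the grasp point (between the pads) lies 11 mm behind it; z points along the fingers, x is the direction in which the jaws open and shut, and the axes are right-handed (so a half turn about z gives the same grasp; the last joint's range is limited). The gripper opens to 92 mm and grips with 3 to 60 N. Pads are 20 mm wide; open, the fingers measure 128 mm over their backs; the gripper's body (75 mm by 189 mm) begins 69 mm behind the grasp point.
Start: joints at [1.284, 0.468, -0.012, 1.603, 0.006, 1.071, -0.056], TCP at [156.861, -630.797, 184.692] pointing down, gripper open.
Joint ranges: [-2.53, 2.53], [-0.31, 2.02], [-1.57, 1.55], [0.28, 2.44], [-1.29, 4.43], [0.15, 1.84], [-2.92, 2.92]. Speed limits (rad/s): [2.57, 2.57, 3.14, 3.14, 3.14, 3.14, 3.14].

## Interface

Orientations are given as a rotation vector (axis times angle).
In Python, from rig import r gives the robot as it stands.
- The arm moves only by the tool send_rows, never from a script. Its argument "moves" is a list of rows, each a list of 7 numbers: the turn, a rotation vector about the tool's x, y, z in rad, then the shift along the tool's x, y, z in m, then the opening, from 0 (shut) to 1 (fully open). In form: [[wx, wy, wz, x, y, z, jaw], ...]. A call has exactly 10 rows; each row is the pose to reach, as a shift and turn from the pose measured when the call began, along the tool's axes at that moment; what a row does not reach only later rows make up. A row lasts 1/8 s, in which the tool goes at most 62.5 mm and 10.7 degrees, less where a joint would pass 70% of its speed; a pose out of reach is approached as far as the arm can. A call with a gripper value outside its range is refused whole. The fingers move at their own pace and stop on an object; "force" is the grip in N (left out, the last holds). Time passes only in rows, so rows that repeat a pose let the fingers close, or fill a call up. It gives the time, the measured TCP pose, the force and the opening at its end, in the units of the state.
- r.read_state(): the state, without advancing time (a new reading comes with each control period).
- r.grab_frame(name): name is "scene" or "top"; returns a dict with "frame" (480x640x3 uint8, red, green, blue), "vertical_fov" (degrees; the focal length in pixels is half the picture's height over the tangent of half this angle, whatever the lens; pixels are square), "cx", "cy" (the principal point, pixels), "rvec" (rotation vector, rad) and "tvec" (3), from world to camera coordinates, as OpenCV has them. Camera axes: x right, y down, z forward; pixel columns grow to the right and rows downward; lengths in mm; the calibration is good to about 2 mm. A picture is of the moment at which its call begins. There is no depth.
- r.sign_off(): hands the job in, once; it reports no verdict.
The state is a dict: "time_s": time; "joint_pos": joint angles; "joint_velocities": joint speeds; "tau": joint torques, N m; "tool_pos": TCP position; "ee_rot": TCP orientation; "contact_force": force on the tool from outside, world axes, zero at the start; "ft_torque": the same for the moment, N m; "gripper_width": opening from 0.0 (shut) to 1.0 (fully open).
Only numpy, scipy, OpenCV 4.12 (cv2) and the standard library are available. Lean on these libraries where they do the work, as an engineer would, in place of code of your own. Each camera call takes 0.05 s, during which the arm holds its last target.

## Working session

There is one attempt and no reset: what is moved stays moved. The work goes in short steps, Python scripts to look and compute and a tool call to move; the robot and the scene stay as the last step left them, time stands still between calls to the robot, and variables do not carry over. Pictures are saved under pics/ and viewed, and the job is handed in when it is done.

Besides the shell and the picture viewer there is one more tool, called after "Emit:" as name(argument=value, ...), one argument or row to a line, values as JSON. send_rows: Moves the arm, as the interface text tells. Its arguments: {"type":"object","properties":{"moves":{"type":"array","items":{"type":"array","items":{"type":"number"}}},"force":{"type":"number"}},"required":["moves"]}

```bash
ls; mkdir -p pics
python3 - <<'E'
from rig import r
import cv2, pickle
s=r.read_state(); print(s)
for n in("scene","top"):
    f=r.grab_frame(n); pickle.dump(f,open(f'{n}0.pkl','wb'))
    cv2.imwrite(f'pics/{n}0.png',f['frame'][:,:,::-1]); print({k:v for k,v in f.items() if k!='frame'})
E
```

```text
pics
{'time_s': 0.0, 'joint_pos': array([ 1.2840137 ,  0.46838232, -0.01157639,  1.60358408,  0.00598137,
        1.07142649, -0.05627636]), 'joint_velocities': array([ 1.50753666e-03, -8.11214343e-04,  3.17356647e-04, -6.84200606e-05,
       -2.49970377e-03,  3.23358762e-04,  9.89501474e-04]), 'tau': array([-2.00132154e-04, -5.20563877e+01, -1.27735795e-02, -2.43740183e+01,
       -5.67740249e-02,  1.73570006e-02,  1.54864447e-04]), 'tool_pos': array([ 156.66047452, -630.19315532,  183.75342407]), 'ee_rot': array([-2.47421150e+00,  1.93433433e+00,  2.29485669e-03]), 'contact_force': array([-0.48381039,  0.11906184,  0.61840818]), 'ft_torque': array([ 0.0134418 , -0.00747337,  0.00782552]), 'gripper_width': 1.0025925828338094}
{'vertical_fov': 57.618729928809856, 'cx': 318.520224382733, 'cy': 241.11890519953064, 'rvec': array([ 2.10931236,  0.76601895, -0.41285156]), 'tvec': array([-413.20744881,  -54.13034932, 1429.50029365])}
{'vertical_fov': 51.238939818010465, 'cx': 325.67652096579496, 'cy': 235.64017112528134, 'rvec': array([ 2.14299213, -2.15311343,  0.16204745]), 'tvec': array([ -17.41431945,  552.52094117, 1404.45178263])}
```

View pics/scene0.png

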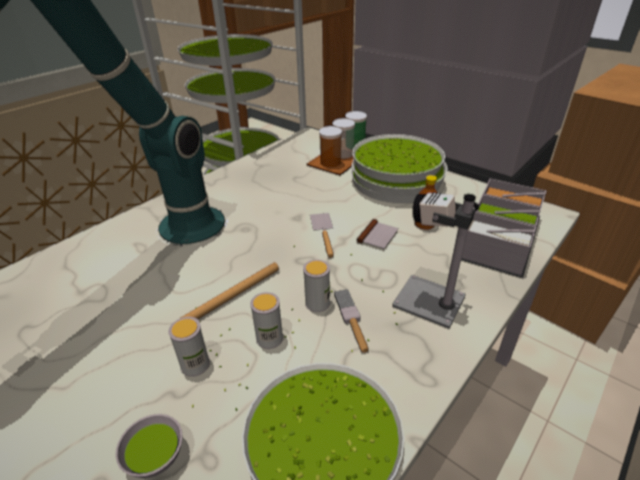

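View pics/top0.png

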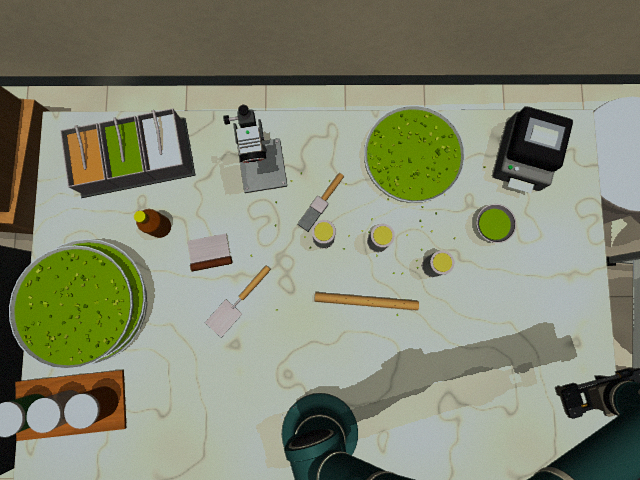

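The overview shows three tins (scene: ~(188,345), (266,318), (316,285); top: (440,262), (380,237), (323,234)) and the reader (scene head ~(430,208), base ~(430,300)). Next I'll zoom in and measure.

```bash
cat > h.py <<'E'
import numpy as np, cv2, pickle
from scipy.spatial.transform import Rotation as R
def cam(f):
    h=f['frame'].shape[0]; fl=h/2/np.tan(np.radians(f['vertical_fov'])/2)
    K=np.array([[fl,0,f['cx']],[0,fl,f['cy']],[0,0,1]]); M=R.from_rotvec(f['rvec']).as_matrix(); t=np.array(f['tvec'])
    return K,M,t
def ray(f,uv):
    K,M,t=cam(f); d=M.T@np.linalg.inv(K)@np.array([uv[0],uv[1],1.]); return -M.T@t, d/np.linalg.norm(d)
def onz(f,uv,z):
    c,d=ray(f,uv); return c+d*(z-c[2])/d[2]
def proj(f,P):
    K,M,t=cam(f); p=K@(M@np.array(P,float)+t); return p[:2]/p[2]
def tri(f1,a,f2,b):
    c1,d1=ray(f1,a);c2,d2=ray(f2,b)
    A=np.stack([d1,-d2],1); s=np.linalg.lstsq(A,c2-c1,rcond=None)[0]
    p1=c1+d1*s[0];p2=c2+d2*s[1]; return (p1+p2)/2,np.linalg.norm(p1-p2)
def L(n): return pickle.load(open(n+'.pkl','rb'))
E
python3 - <<'E'
from h import *
S=L('scene0');T=L('top0')
for n,f,(x0,y0,x1,y1) in (('sl',S,(150,240,350,390)),('sr',S,(380,170,510,330)),('tl',T,(290,160,480,300)),('tr',T,(200,90,310,210))):
    c=f['frame'][y0:y1,x0:x1,::-1]; k=min(800/(x1-x0),600/(y1-y0)); k=int(k)
    cv2.imwrite(f'pics/{n}.png',cv2.resize(c,None,fx=k,fy=k,interpolation=cv2.INTER_CUBIC)); print(n,k)
for n,f in(('S',S),('T',T)):
    hsv=cv2.cvtColor(f['frame'],cv2.COLOR_RGB2HSV)
    m=cv2.inRange(hsv,(18,90,110),(32,255,255)) 
    nn,lab,st,ce=cv2.connectedComponentsWithStats(m)
    for i in range(1,nn):
        if 100<st[i,4]<900: print(n,st[i],ce[i],onz(f,ce[i],118))
    print(ray(f,(320,240)))
E
```

```text
sl 4
sr 3
tl 4
tr 5
S [306 261  21  14 216] [316.0462963  267.19907407] [549.53612672 -11.78134383 118.        ]
S [253 294  23  16 287] [264.40418118 301.69337979] [ 537.86481512 -173.79179728  118.        ]
S [172 319  25  19 344] [183.84593023 327.75872093] [ 462.7390876  -334.40204969  118.        ]
(array([1092.9986818 , -614.49494103,  803.05132405]), array([-0.52917405,  0.60347928, -0.59647932]))
T [134 210  11  12 106] [138.93396226 215.85849057] [598.08699045 492.01710497 118.        ]
T [314 222  19  19 284] [323.26056338 230.95422535] [554.01880328 -13.06486312 118.        ]
T [373 226  19  19 284] [382.26056338 234.96830986] [ 542.2218516  -174.20143953  118.        ]
T [433 253  19  19 291] [442.04123711 261.95876289] [ 467.52245149 -334.82515613  118.        ]
T [239 267  31  32 131] [254.24427481 281.49618321] [417.11653542 173.32596881 118.        ]
T [325 295  94  15 384] [373.76302083 301.9296875 ] [ 360.97988761 -147.52997141  118.        ]
(array([ 342.73291436,  -12.40640942, 1469.84614471]), array([ 0.13656459,  0.00611102, -0.99061232]))
```

```bash
sleep 1
```

```text
(no output)
```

View pics/sl.png

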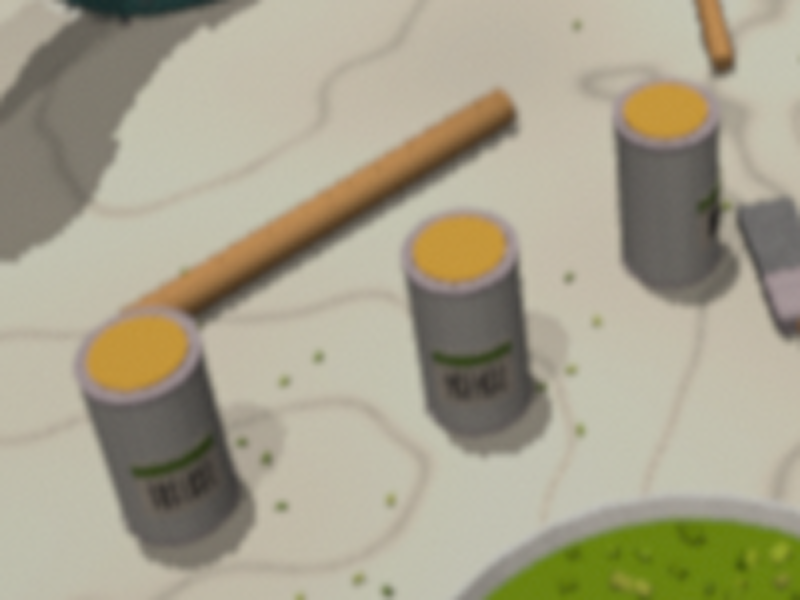

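View pics/sr.png

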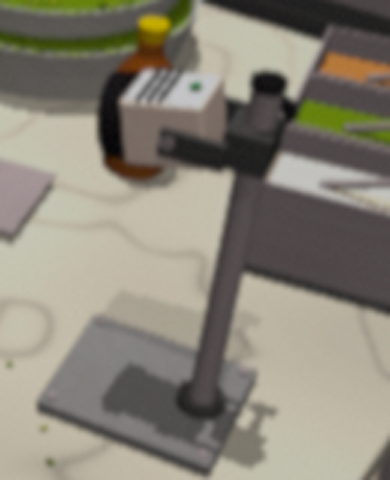

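View pics/tl.png

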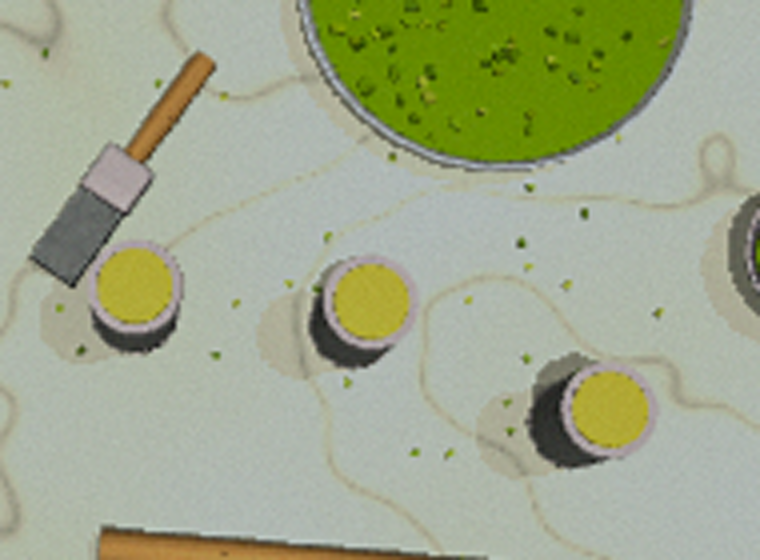

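View pics/tr.png

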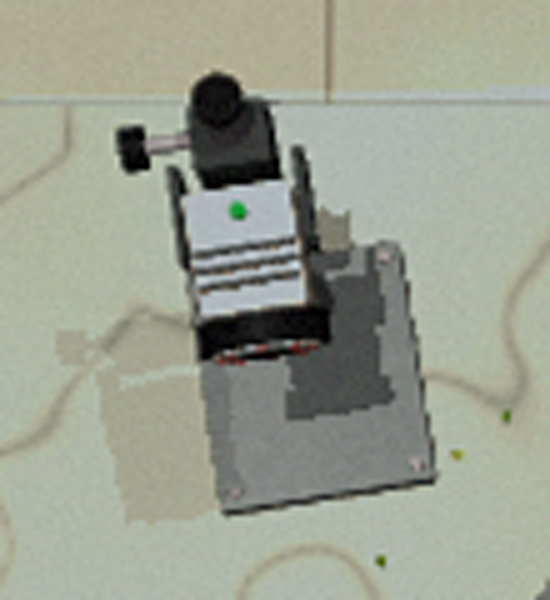

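Zooms: all three labels face the scene camera side. The labels' green bands are at scene ~(193,354), (268,328) and (327,290). The reader head is yawed with its base plate. Next come enlarged views of the reader and a calibration check.

Run:
```python
from h import *
S=L('scene0');T=L('top0')
for a,b in (((316.05,267.2),(323.26,230.95)),((264.4,301.7),(382.26,234.97)),((183.85,327.76),(442.04,261.96))):
    print(tri(S,a,T,b))
print('base',proj(T,(0,0,0)),proj(S,(0,0,0)),'tcp',proj(T,(156.7,-630,184)))
for n,f,(x0,y0,x1,y1),k in (('sr2',S,(405,175,505,245),8),('sr3',S,(385,265,475,330),8),('tr2',T,(220,95,300,170),8),('tg',T,(540,340,640,440),6)):
    c=f['frame'][y0:y1,x0:x1,::-1]
    cv2.imwrite(f'pics/{n}.png',cv2.resize(c,None,fx=k,fy=k,interpolation=cv2.INTER_CUBIC))
```

```text
(array([552.78840724, -13.82564165, 121.3056193 ]), np.float64(2.0950070204009084))
(array([ 541.03038833, -174.78449609,  120.97081383]), np.float64(2.403497063516759))
(array([ 466.63488401, -334.95506072,  121.42678312]), np.float64(2.188866524410869))
base [319.4708572  432.53326204] [192.37869481 224.59431185] tcp [571.26389197 383.18166423]
```

View pics/sr2.png

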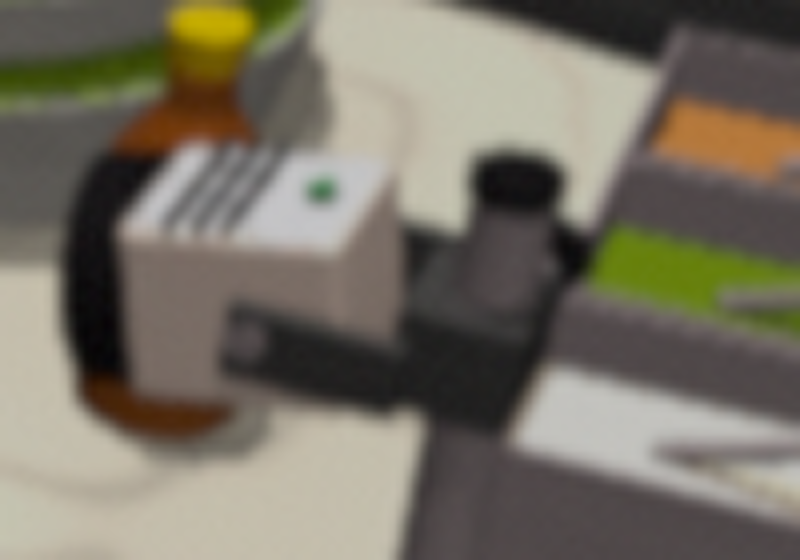

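View pics/sr3.png

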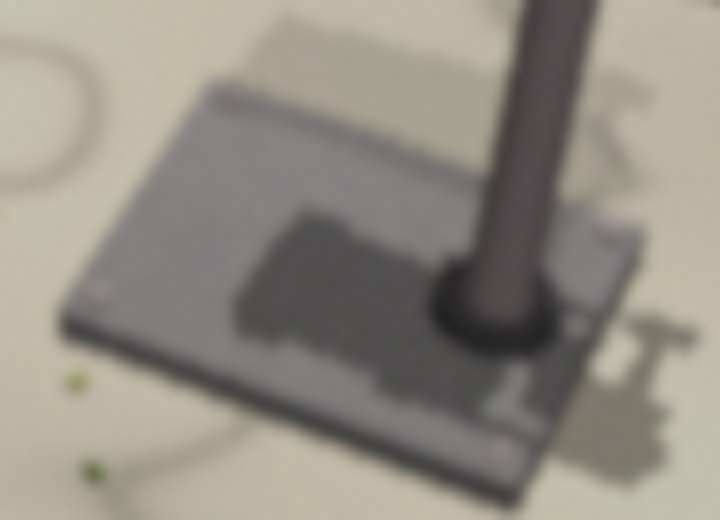

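View pics/tr2.png

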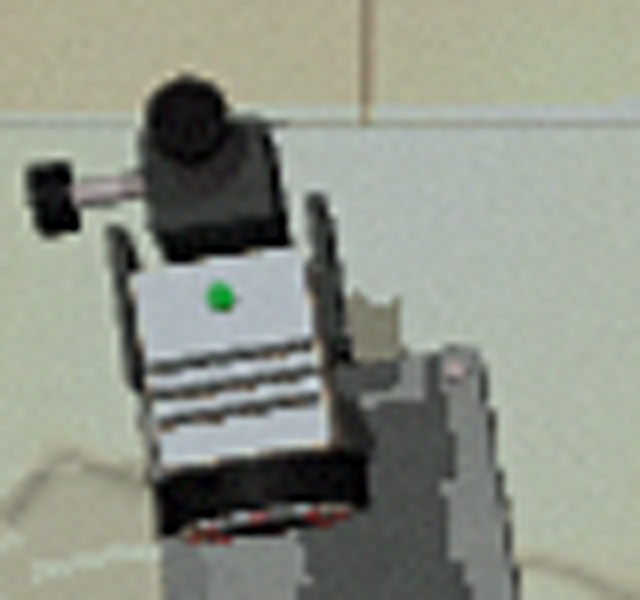

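View pics/tg.png

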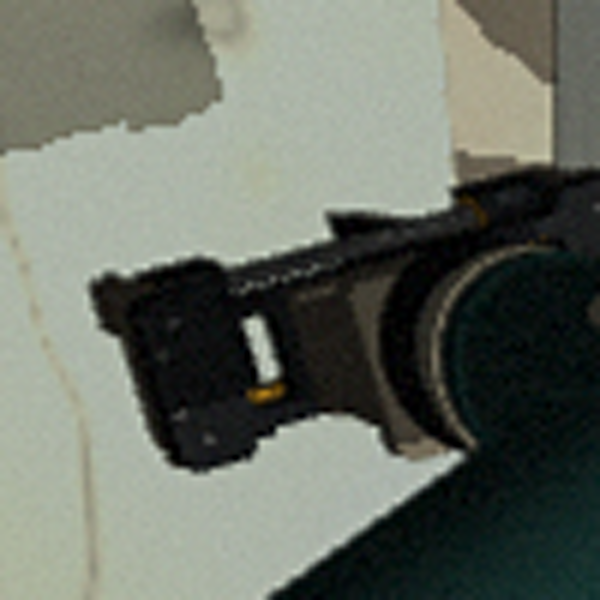

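Run:
```python
from h import *
S=L('scene0');T=L('top0')
px=lambda p,o,k:((p[0]+.5)/k-.5+o[0],(p[1]+.5)/k-.5+o[1])
s=lambda x,y:px((x,y),(405,175),8); t=lambda x,y:px((x,y),(220,95),8)
P={}
for n,a,b in (('f-',(122,240),(330,445)),('b-',(342,257),(303,250)),('b+',(398,165),(135,280)),('f+',(182,143),(160,465)),('led',(320,190),(220,297))):
    P[n],g=tri(S,s(*a),T,t(*b)); print(n,P[n].round(1),round(g,1))
for a,b in(('f-','b-'),('f+','b+'),('f-','f+'),('b-','b+')):
    d=P[b]-P[a]; print(a,b,d.round(1),np.linalg.norm(d).round(1),'az',np.degrees(np.arctan2(d[1],d[0])).round(1),'el',np.degrees(np.arcsin(d[2]/np.linalg.norm(d))).round(1))
s3=lambda x,y:px((x,y),(385,265),8); t5=lambda x,y:px((x,y),(200,90),5)
A=[onz(S,s3(*p),14) for p in((215,85),(68,320),(520,490),(643,235))]
B=[onz(T,t5(*p),14) for p in((222,510),(435,477),(390,245))]
print('S f+ f- b- b+',np.round(A,1)); print('T f+ f- b-',np.round(B,1))
A=np.array(A);B=np.array(B)
d=lambda v:(np.linalg.norm(v).round(1),np.degrees(np.arctan2(v[1],v[0])).round(2))
print(d(A[2]-A[1]),d(A[3]-A[0]),d(A[0]-A[1]),d(A[3]-A[2]),d(B[2]-B[1]),d(B[0]-B[1]))
print('centre S',A.mean(0),'T',(B[0]+B[2])/2, 'S diag',(A[0]+A[2])/2)
```

```text
f- [726.1 137.9 292.5] 1.3
b- [784.1 145.9 305.6] 0.8
b+ [774.5 196.5 306.4] 0.8
f+ [717.2 187.9 297.3] 4.0
led [766.7 169.4 309. ] 2.4
f- b- [58.   8.  13.1] 60.0 az 7.8 el 12.6
f+ b+ [57.2  8.6  9.2] 58.6 az 8.6 el 9.0
f- f+ [-8.8 50.   4.7] 50.9 az 100.0 el 5.3
b- b+ [-9.6 50.6  0.8] 51.5 az 100.7 el 0.9
S f+ f- b- b+ [[690.3 217.7  14. ]
 [712.7  91.8  14. ]
 [854.6 116.7  14. ]
 [834.3 240.7  14. ]]
T f+ f- b- [[689.8 222.3  14. ]
 [709.5  95.6  14. ]
 [853.6 123.8  14. ]]
(np.float64(144.1), np.float64(9.94)) (np.float64(145.8), np.float64(9.09)) (np.float64(127.8), np.float64(100.06)) (np.float64(125.7), np.float64(99.32)) (np.float64(146.8), np.float64(11.04)) (np.float64(128.1), np.float64(98.83))
centre S [772.97351469 166.74415137  14.        ] T [771.71762764 173.01389902  14.        ] S diag [772.47513971 167.2082973   14.        ]
```

```bash
python3 - <<'E'
from h import *
S=L('scene0');T=L('top0')
for n,f,(x0,y0,x1,y1),k in (('z1',S,(408,185,460,230),15),('z2',T,(234,120,270,165),13)):
    c=f['frame'][y0:y1,x0:x1,::-1].astype(float)
    c=np.clip(255*(c/255)**0.6,0,255).astype(np.uint8)
    cv2.imwrite(f'pics/{n}.png',cv2.resize(c,None,fx=k,fy=k,interpolation=cv2.INTER_NEAREST))
E
sleep 0.5
```

```text
(no output)
```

View pics/z1.png

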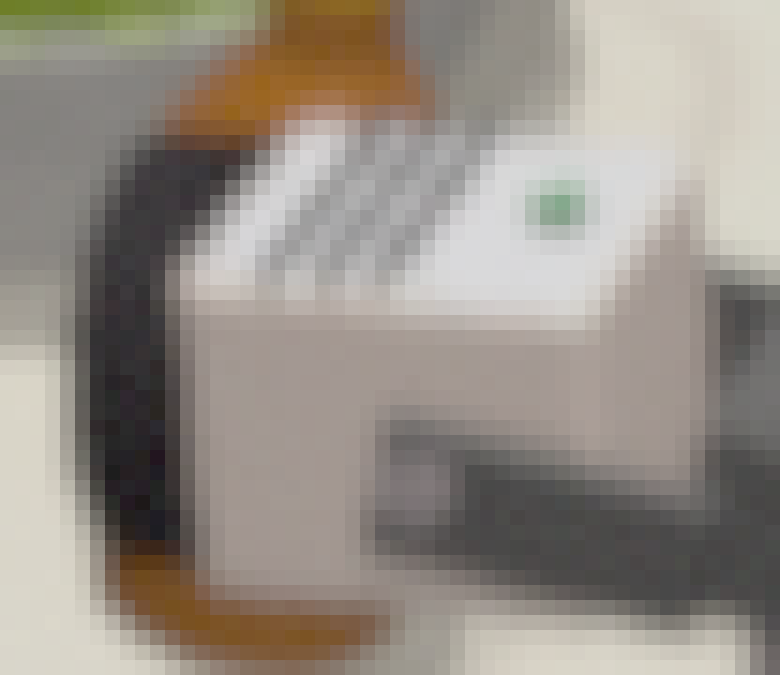

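View pics/z2.png

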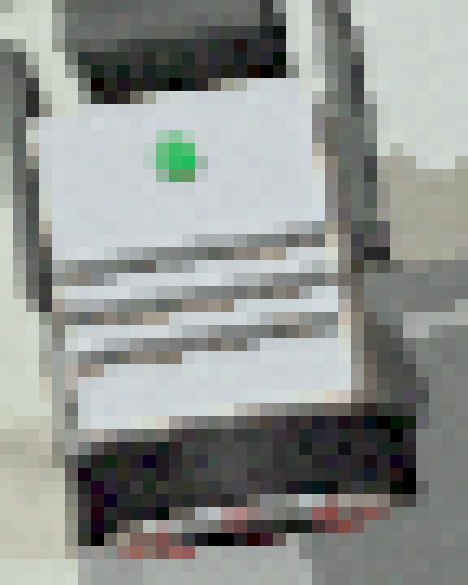

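Run:
```python
from h import *
S=L('scene0');T=L('top0')
from scipy.optimize import brentq
I=S['frame'].astype(float); g=I[:,:,2]
np.set_printoptions(linewidth=250)
print(g[203:210,418:450].astype(int)); print(g[205:225,412:426].astype(int)); print(g[221:229,418:448].astype(int))
def edge(prof,i0,hi,lo):
    m=(hi+lo)/2
    for i in range(len(prof)-1):
        if (prof[i]-m)*(prof[i+1]-m)<=0 and prof[i]!=prof[i+1]: return i0+i+(prof[i]-m)/(prof[i]-prof[i+1])
    return None
```

```text
[[ 30  70 120 158 171 170 161 133 126 155 153 122 127 153 142 123 144 172 185 193 196 197 197 197 196 198 197 197 195 188 172 144]
 [ 32  69 115 141 149 149 144 127 130 151 149 127 137 151 141 135 160 175 176 184 189 191 193 192 193 192 194 196 190 178 154 122]
 [ 25  55  92 113 120 122 121 115 118 129 129 122 126 135 133 135 147 156 158 162 166 170 173 175 175 175 179 182 178 161 132 110]
 [ 24  47  80  98 103 104 106 105 105 106 108 107 108 112 114 118 120 125 128 129 131 136 140 141 143 144 150 154 152 136 114 103]
 [ 20  42  74  94  99  99 101 100 100 100 100 100 100 101 102 104 104 105 105 107 108 110 111 111 113 115 118 122 123 115 105 101]
 [ 18  36  69  93 101 101 100  99 100 101 101 100 101 100 100 100 100 101 100 101 100 101 102 102 103 102 102 105 109 108 105 102]
 [ 13  33  66  92 101  99 101  99 100 101 101 101 100 101  99 100 101 101 100 101  99 101 101 101 101 101 102 103 107 107 104 102]]
[[ 81  48  24  19  20  17  25  55  92 113 120 122 121 115]
 [ 75  40  21  18  19  17  24  47  80  98 103 104 106 105]
 [ 74  39  18  18  17  19  20  42  74  94  99  99 101 100]
 [ 85
[... 1283 characters left out ...]
 95  95  96  97  94  90  87  84  82  77  73  66  60  53  45  40  38  33  32  32  30]
 [ 10  11  15  34  52  62  68  72  76  77  80  82  83  83  80  83  85  88  90  88  86  82  74  70  62  55  50  45  41  38]
 [ 11   8   9  15  29  29  37  43  46  44  49  52  56  55  58  65  77  90  94  94  97 103 103  98  91  87  81  77  71  69]
 [ 27  16   9   8  11  13  14  16  18  19  20  22  28  28  34  49  72  92  99 100 108 125 129 128 124 124 123 119 114 113]
 [ 68  44  25  17  13  10  12  12  15  11  10  15  15  24  40  59  82  98 104 104 118 139 146 147 150 153 153 151 148 150]
 [116  87  58  44  34  29  24  21  20  21  22  26  37  50  68  82  94 101 103 104 119 142 152 156 161 165 166 165 166 168]]
```

```bash
cat > pitch.py <<'E'
from h import *
from scipy.optimize import brentq
def cross(p,i0,m):
    for i in range(len(p)-1):
        if (p[i]-m)*(p[i+1]-m)<=0 and p[i]!=p[i+1]: return i0+i+(p[i]-m)/(p[i]-p[i+1])
def lineplane(f,pts):
    # fit line, return plane normal in world
    vx,vy,x,y=cv2.fitLine(np.array(pts,np.float32),cv2.DIST_HUBER,0,.01,.01).ravel()
    _,a=ray(f,(x-10*vx,y-10*vy)); _,b=ray(f,(x+10*vx,y+10*vy)); n=np.cross(a,b); 
    res=[abs((p[0]-x)*vy-(p[1]-y)*vx) for p in pts]
    return n/np.linalg.norm(n),max(res)
def X(th,ps): return np.array([np.cos(th)*np.cos(ps),np.cos(th)*np.sin(ps),np.sin(th)])
def Z(th,ps): return np.array([-np.sin(th)*np.cos(ps),-np.sin(th)*np.sin(ps),np.cos(th)])
E
python3 - <<'E'
from pitch import *
S=L('scene0');T=L('top0')
g=S['frame'][:,:,2].astype(float)
e1=[(u,cross(g[200:212,u],200,148)) for u in (421,422,423,436,437,438,439,440,441,442,443,444)]
e3=[(cross(g[v,416:424],416,57),v) for v in range(207,222)]
print(np.round(e1,2).tolist()); print(np.round(e3,2).tolist())
n1,r1=lineplane(S,e1);n3,r3=lineplane(S,e3);print(r1,r3)
for psd in (8.5,9.2,9.7,10.2,11):
    ps=np.radians(psd)
    f1=lambda th:n1@X(th,ps); f3=lambda th:n3@Z(th,ps)
    print(psd,[np.degrees(brentq(f,-.2,.8)).round(2) for f in (f1,f3)])
# top view: side edges and cross edges
t=T['frame'].astype(float); np.set_printoptions(linewidth=250)
print(t[127:156,234:268,0].astype(int))
E
```

```text
[[421.0, 201.94], [422.0, 200.66], [423.0, 204.04], [436.0, 200.5], [437.0, 205.42], [438.0, 205.51], [439.0, 205.65], [440.0, 205.76], [441.0, 205.79], [442.0, 205.84], [443.0, 205.87], [444.0, 206.06]]
[[419.47, 207.0], [419.64, 208.0], [419.73, 209.0], [419.87, 210.0], [419.88, 211.0], [419.91, 212.0], [420.03, 213.0], [420.04, 214.0], [420.15, 215.0], [420.26, 216.0], [420.34, 217.0], [420.44, 218.0], [420.6, 219.0], [420.76, 220.0], [420.82, 221.0]]
4.196324132530208 0.11906855558624396
8.5 [np.float64(5.66), np.float64(11.61)]
9.2 [np.float64(5.24), np.float64(11.55)]
9.7 [np.float64(4.94), np.float64(11.5)]
10.2 [np.float64(4.64), np.float64(11.46)]
11 [np.float64(4.16), np.float64(11.4)]
[[ 67  53  14 124 177 183 101  16   8  16  60 119 167 175 178 173 174 172 173 181 178 178 172 184 135  66  50  29 130 174 176 174 176 177]
 [ 75  55  15  97 174 179 169 170 175 171 171 176 179 179 177 175 177 175 177 174 174 176 176 177  85  82  59  37  81 165 174 174 178 175]
 [ 79  49 129 170 178 178 172 184 177 180 174 180 176 183 181 179 174 176 178 176 175 176 179 185  89  58  57  56  81
[... 2936 characters left out ...]
 73]
 [170 177 177 180 121  67 165 179 172 180 179 177 177 181 182 181 186 192 151 135 104  96  74  65  57  61  56  29  16  17  19  26  50  71]
 [176 163 166 163 131  86 171 185 183 184 190 185 184 119  92  72  61  71  46  42  33  29  15  22   5  13   6   8   0   0   0   3  55  69]
 [147 151 151 164 117 109 124 133 104  72  66  55  62  31  24  22  22  33  23  18  23  24  19   8  12  15   9  13   8   9   0  15  74  76]
 [137 130 145 151  93 112  70  43  24  13  13  15   3  14  26  24  30  31  33  24  27  19  19   5  15  13   3  15  16   4   5  13  73  75]
 [145 143 140 135  97  45  18  10   3  13  10   1   8  13  24  18  28  36  33  26  24  17  17  20  11  12  14  12   4  12   2   6  72  73]]
```

Run:
```python
from pitch import *
S=L('scene0');T=L('top0')
g=S['frame'][:,:,2].astype(float)
def last(u,m,a,b):
    p=g[a:b,u]; 
    for i in range(len(p)-1,0,-1):
        if p[i]<m<=p[i-1]: return a+i-1+(p[i-1]-m)/(p[i-1]-p[i])
for m in (110,120,130,140):
    e1=[(u,last(u,m,200,210)) for u in (421,422,423,*range(436,445))]
    e3=[(cross(g[v,416:424],416,m-70),v) for v in range(208,222)]
    n1,r1=lineplane(S,e1);n3,r3=lineplane(S,e3);n1b,_=lineplane(S,e1[3:])
    ps=np.radians(9.7)
    f1=lambda th:n1@X(th,ps); f3=lambda th:n3@Z(th,ps);f1b=lambda th:n1b@X(th,ps)
    print(m,r1,r3,[np.degrees(brentq(f,-.3,.8)).round(2) for f in (f1,f3,f1b)])
print(np.round(e1,2).tolist())
# bottom edge
e6=[(u,last(u,52,219,226)) for u in range(422,430)]
print(np.round(e6,2).tolist()); n6,r6=lineplane(S,e6); print(r6,np.degrees(brentq(lambda th:n6@X(th,ps),-.3,.8)))
# column vertical check
print([proj(S,(816,177,z)) for z in (14,250)], [proj(S,(740,164,275)),proj(T,(740,164,275))])
```

```text
110 0.29041698443908204 0.16379705016129598 [np.float64(11.56), np.float64(11.16), np.float64(11.33)]
120 0.1309783130964206 0.1552242839479886 [np.float64(11.06), np.float64(11.2), np.float64(12.41)]
130 0.0983060066573711 0.16002570279705652 [np.float64(11.0), np.float64(11.17), np.float64(11.37)]
140 0.1041580964349984 0.14391888004375697 [np.float64(10.85), np.float64(11.4), np.float64(11.44)]
[[421.0, 204.04], [422.0, 204.31], [423.0, 204.33], [436.0, 205.6], [437.0, 205.67], [438.0, 205.74], [439.0, 205.88], [440.0, 206.0], [441.0, 206.03], [442.0, 206.1], [443.0, 206.14], [444.0, 206.31]]Traceback (most recent call last):
  File "<stdin>", line 18, in <module>
    return _wrapfunc(a, 'round', decimals=decimals, out=out)
    return _wrapit(obj, method, *args, **kwds)
    result = getattr(arr, method)(*args, **kwds)
TypeError: unsupported operand type(s) for *: 'NoneType' and 'float'
```

Run:
```python
from pitch import *
S=L('scene0');T=L('top0')
t=T['frame'][:,:,0].astype(float)
res=[]
for k,(va,) in enumerate(((139.9,),(143.6,),(147.0,))):
    sl=-.148; pts=[]
    for u in range(240,257):
        vc=va+sl*(u-240); v=np.arange(int(round(vc))-2,int(round(vc))+3); w=np.clip(175-t[v,u],0,None); pts.append((u,(w*v).sum()/w.sum()))
    for _ in range(2):
        vx,vy,x,y=cv2.fitLine(np.array(pts,np.float32),cv2.DIST_HUBER,0,.01,.01).ravel()
    a=onz(T,(240,y+(240-x)*vy/vx),300); b=onz(T,(257,y+(257-x)*vy/vx),300); d=a-b
    print(vy/vx, 'az-90',np.degrees(np.arctan2(d[1],d[0]))-90, np.std([p[1]-y-(p[0]-x)*vy/vx for p in pts]))
# box front edge (white->black)
pts=[]
for u in range(241,259):
    p=t[147:157,u]; 
    for i in range(len(p)-1,0,-1):
        if p[i]<115<=p[i-1]: pts.append((u,147+i-1+(p[i-1]-115)/(p[i-1]-p[i]))); break
vx,vy,x,y=cv2.fitLine(np.array(pts,np.float32),cv2.DIST_HUBER,0,.01,.01).ravel()
a=onz(T,(240,y+(240-x)*vy/vx),290); b=onz(T,(257,y+(257-x)*vy/vx),290); d=a-b
print('front',np.degrees(np.arctan2(d[1],d[0]))-90,np.round(pts,1).tolist())
# side edges (white left/right)
L_=[];R_=[]
for v in range(128,150):
    p=t[v]
    for u in range(244,232,-1):
        if p[u-1]<140<=p[u]: L_.append((u-(p[u]-140)/(p[u]-p[u-1]),v)); break
    for u in range(254,266):
        if p[u+1]<140<=p[u]: R_.append((u+(p[u]-140)/(p[u]-p[u+1]),v)); break
for q in(L_,R_):
    n,r=lineplane(T,q); print(r,'psi',np.degrees(brentq(lambda ps:n@X(np.radians(11.2),ps),-.3,.6)))
```

```text
-0.15752845 az-90 9.145716008660997 0.12148768768682543
-0.14473018 az-90 8.385742609368748 0.36928996287126575
-0.16573554 az-90 9.601930952401688 0.3178220475946989
front 9.10221292215489 [[241.0, 153.2], [242.0, 152.9], [243.0, 152.6], [244.0, 152.6], [245.0, 152.5], [246.0, 152.6], [247.0, 152.0], [248.0, 151.7], [249.0, 151.6], [250.0, 151.6], [251.0, 151.6], [252.0, 151.3], [253.0, 151.2], [254.0, 150.9], [255.0, 150.8], [256.0, 150.6], [257.0, 150.6], [258.0, 150.6]]
4.574925187640603 psi 6.81739771241349
2.9224680904068645 psi 8.729764428092366
```

Run:
```python
from pitch import *
S=L('scene0');T=L('top0')
for z in (264,267,270,273): print(z,onz(T,(252.5,159.65),z).round(1))
th,ps=np.radians(11.2),np.radians(9.4)
x=X(th,ps);zz=Z(th,ps);y=np.cross(zz,x)
o=np.array([772.3,169,0])-30*np.array([np.cos(ps),np.sin(ps),0]); print('origin',o)
w=o+[0,0,275]-40*x; print('w',w, 'axes',x,y,zz)
a=np.linspace(0,2*np.pi,361)
for n,f,off,k in(('S',S,(408,185),15),('T',T,(234,120),13)):
    for d in (0,18):
        c=np.array([(proj(f,w+d*x+33*(np.cos(t)*y+np.sin(t)*zz))-off+.5)*k for t in a])
        print(n,d,'extents zoom px u',c[:,0].min().round(),c[:,0].max().round(),'v',c[:,1].min().round(),c[:,1].max().round(),'at umin v',c[c[:,0].argmin(),1].round(),'at umax v',c[c[:,0].argmax(),1].round())
```

```text
264 [711.6 162.3 264. ]
267 [710.7 161.9 267. ]
270 [709.7 161.5 270. ]
273 [708.8 161.  273. ]
origin [742.70283515 164.10022113   0.        ]
w [703.99151323 157.69160335 267.23062595] axes [0.96778305 0.16021544 0.19423435] [-0.16332596  0.98657216  0.        ] [-0.1916262  -0.03172351  0.98095516]
S 0 extents zoom px u 23.0 187.0 v 121.0 556.0 at umin v 401.0 at umax v 277.0
S 18 extents zoom px u 140.0 299.0 v 130.0 570.0 at umin v 413.0 at umax v 284.0
T 0 extents zoom px u 96.0 440.0 v 522.0 588.0 at umin v 581.0 at umax v 529.0
T 18 extents zoom px u 79.0 424.0 v 427.0 495.0 at umin v 487.0 at umax v 436.0
```

Run:
```python
from pitch import *
S=L('scene0');T=L('top0')
hsv=cv2.cvtColor(S['frame'],cv2.COLOR_RGB2HSV)
th,ps=np.radians(11.2),np.radians(9.4)
def cyl(uv,c,r=32.3):
    o,d=ray(S,uv); a=d[:2]@d[:2]; q=o[:2]-c; b=q@d[:2]; k=q@q-r*r; D=b*b-a*k
    if D<0: return None
    p=o+d*(-b-np.sqrt(D))/a; v=p[:2]-c; return np.degrees(np.arctan2(v[1],v[0])),p[2]
F=S['frame'].astype(int); ex=F[:,:,1]-np.maximum(F[:,:,0],F[:,:,2])
for n,c,box in (('A',(462.7,-334.4),(170,335,215,375)),('B',(537.9,-173.8),(250,310,290,345)),('C',(549.5,-11.8),(300,275,336,315))):
    c=np.array(c); x0,y0,x1,y1=box
    out=[]
    for v in range(y0,y1):
        for u in range(x0,x1):
            if ex[v,u]>12 or (F[v,u].sum()<130 ):
                z=cyl((u,v),c)
                if z and 25<z[1]<75: out.append((ex[v,u]>12,u,v,*z))
    out=np.array(out); G=out[(out[:,0]==1)];D=out[out[:,0]==0]
    m=(G[:,4]>45)
    print(n,'green az',G[m,3].min().round(1),G[m,3].max().round(1),'mean',np.median(G[m,3]).round(1),'u',G[m,1].min(),G[m,1].max(),'z',np.median(G[m,4]),G[m,4].min(),G[m,4].max(),'| dark',(D[:,3].min().round(1),D[:,3].max().round(1),np.median(D[:,4])) if len(D) else None)
    o,_=ray(S,(0,0)); print('  cam az',np.degrees(np.arctan2(*(o[:2]-c)[::-1])))
```

```text
Traceback (most recent call last):
ValueError: zero-size array to reduction operation minimum which has no identity
```

```bash
python3 - <<'E'
from h import *
S=L('scene0')
for n,(x0,y0,x1,y1) in (('lA',(170,335,215,378)),('lB',(248,305,290,350)),('lC',(300,272,336,318))):
    c=S['frame'][y0:y1,x0:x1,::-1].astype(float); c=np.clip(255*(c/200)**0.7,0,255).astype(np.uint8)
    cv2.imwrite(f'pics/{n}.png',cv2.resize(c,None,fx=8,fy=8,interpolation=cv2.INTER_CUBIC))
a=[cv2.resize(cv2.imread(f'pics/l{k}.png'),(260,340)) for k in 'ABC']
E
python3 - <<'E'
import cv2,numpy as np
a=[cv2.imread(f'pics/l{k}.png') for k in 'ABC']
H=max(i.shape[0] for i in a)
a=[cv2.copyMakeBorder(i,0,H-i.shape[0],0,0,cv2.BORDER_CONSTANT) for i in a]
m=np.hstack(a); print(m.shape,[i.shape for i in a]); cv2.imwrite('pics/labels.png',cv2.resize(m,None,fx=.8,fy=.8))
E
```

```text
(368, 984, 3) [(368, 360, 3), (368, 336, 3), (368, 288, 3)]
```

View pics/labels.png

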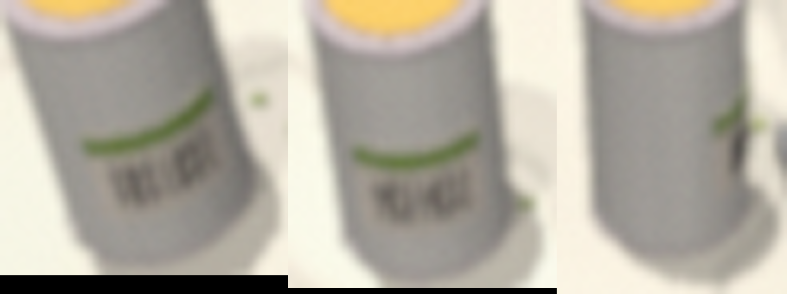

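Run:
```python
from pitch import *
S=L('scene0')
def cyl(uv,c,r=32.6):
    o,d=ray(S,uv); a=d[:2]@d[:2]; q=o[:2]-c; b=q@d[:2]; k=q@q-r*r; D=b*b-a*k
    if D<0: return None
    p=o+d*(-b-np.sqrt(D))/a; v=p[:2]-c; return np.degrees(np.arctan2(v[1],v[0])).round(1),p[2].round(1)
for n,c,ps in (('A',(462.7,-334.4),((183.1,358.1),(203.1,349.8))),('B',(537.9,-173.8),((258.3,328.7),(277.8,326.6))),('C',(549.5,-11.8),((324.5,292.6),))):
    c=np.array(c); o,_=ray(S,(0,0)); print(n,[cyl(p,c) for p in ps],np.degrees(np.arctan2(*(o[:2]-c)[::-1])))
s=(proj(S,[703.99,157.69,267.23])+np.array([-54*-1,9])/15); s=proj(S,[703.99,157.69,267.23])+np.array([54,9])/15
print(tri(S,s,L('top0'),(252.5,159.65)))
print(R.from_rotvec([-2.47421150e+00,1.93433433e+00,2.29e-03]).as_matrix().round(3))
```

```text
A [(np.float64(-59.5), np.float64(59.8)), (np.float64(24.7), np.float64(57.4))] -23.959619086652133
B [(np.float64(-79.6), np.float64(61.7)), (np.float64(4.9), np.float64(57.6))] -38.44619366465917
C [(np.float64(-12.8), np.float64(57.9))] -47.95646826578993
(array([710.89414938, 162.01390202, 266.21091239]), np.float64(0.022710058676853787))
[[ 0.241 -0.97  -0.001]
 [-0.97  -0.241  0.002]
 [-0.002  0.    -1.   ]]
```

```bash
cat > plan.py <<'E'
from h import *
from rig import r
def Rdown(azdeg):
    a=np.radians(azdeg); x=np.array([np.cos(a),np.sin(a),0]); z=np.array([0,0,-1.]); return np.stack([x,np.cross(z,x),z],1)
def delta(pos,Rt,s=None):
    s=s or r.read_state(); R0=R.from_rotvec(s['ee_rot']).as_matrix()
    w=R.from_matrix(R0.T@Rt).as_rotvec(); t=R0.T@(np.array(pos)-s['tool_pos'])/1000
    print('t',s['time_s'],'pos',s['tool_pos'].round(1),'F',s['contact_force'].round(2),'grip',round(s['gripper_width'],3),'q',s['joint_pos'].round(2))
    print('w',w.round(4),'t',t.round(4)); return w,t
E
python3 - <<'E'
from plan import *
delta((466,-334.8,180),Rdown(-107.4))
E
```

```text
t 0.1 pos [ 156.7 -630.2  183.8] F [ 0.36 -0.14 -0.14] grip 0.998 q [ 1.28  0.47 -0.01  1.6   0.01  1.07 -0.06]
w [5.000e-04 1.500e-03 5.474e-01] t [-0.2121 -0.3715  0.0042]
```

Emit:
send_rows(
  moves=[
    [0,0,0.03,-0.01,-0.018,0,1],
    [0,0,0.1,-0.037,-0.065,0,1],
    [0,0,0.18,-0.069,-0.121,0,1],
    [0,0,0.26,-0.101,-0.177,0,1],
    [0,0,0.34,-0.132,-0.231,0.001,1],
    [0,0,0.42,-0.163,-0.285,0.002,1],
    [0,0,0.49,-0.19,-0.333,0.003,1],
    [0,0,0.53,-0.206,-0.361,0.004,1],
    [0,0,0.547,-0.212,-0.3715,0.004,1],
    [0,0,0.547,-0.212,-0.3715,0.004,1],
  ],
  force=45,
)

```text
time_s: 1.35
tool_pos: [466.6, -333.7, 179.7]
ee_rot: [-1.864, 2.529, 0.004]
contact_force: [-0.1, 0.2, -0.2]
gripper_width: 1.001
```

Run:
```python
from plan import *
delta((466,-334.8,85),Rdown(-107.4))
for n in("scene","top"):
    f=r.grab_frame(n); pickle.dump(f,open(f'{n}1.pkl','wb'))
a=L('scene1')['frame'][200:400,90:330,::-1]; b=L('top1')['frame'][160:400,330:570,::-1]
cv2.imwrite('pics/m1.png',np.hstack([cv2.resize(a,(400,333)),cv2.resize(b,(333,333))]))
```

```text
t 1.35 pos [ 466.6 -333.7  179.7] F [-0.12  0.21 -0.19] grip 1.001 q [ 0.62  0.35 -0.07  1.79  0.03  1.   -1.33]
w [0.0017 0.0018 0.0031] t [0.0014 0.0001 0.0947]
```

View pics/m1.png

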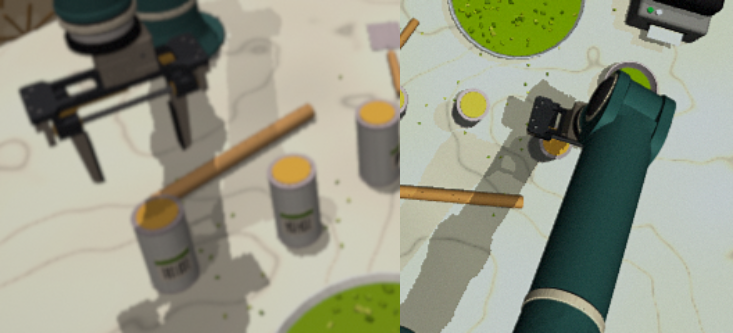

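Run:
```python
from plan import *
s=r.read_state(); M=R.from_rotvec(s['ee_rot']).as_matrix(); S=L('scene1')
for sx in(-1,1):
    for dz in (8,):
        p=s['tool_pos']+M@np.array([sx*50,0,dz]); u=proj(S,p); print(p.round(1),u,(u-[90,200])*1.667)
print((proj(S,(466,-334.8,118))-[90,200])*1.667)
c=S['frame'][200:320,90:230,::-1]; cv2.imwrite('pics/m2.png',cv2.resize(c,None,fx=5,fy=5,interpolation=cv2.INTER_CUBIC))
```

```text
[ 480.3 -287.7  171.9] [202.45536812 300.71709049] [187.46309866 167.89538985]
[ 450.4 -383.1  171.8] [153.75162969 320.5516909 ] [106.27396669 200.95966874]
[157.727837   214.41328586]
```

View pics/m2.png

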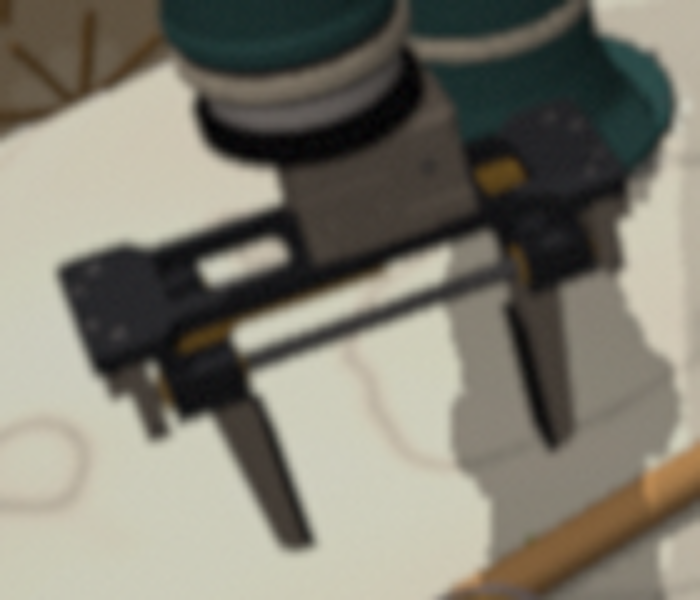

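The scene view shows both fingertips about 11 px higher than the calibration predicts, at (150,309) and (202,289). I'll descend part-way, straddling the lid, and compare again.

Emit:
send_rows(
  moves=[
    [0,0,0.003,0.001,0,0.008,1],
    [0,0,0.003,0.001,0,0.018,1],
    [0,0,0.003,0.001,0,0.028,1],
    [0,0,0.003,0.001,0,0.038,1],
    [0,0,0.003,0.001,0,0.046,1],
    [0,0,0.003,0.001,0,0.052,1],
    [0,0,0.003,0.001,0,0.057,1],
    [0,0,0.003,0.001,0,0.06,1],
    [0,0,0.003,0.001,0,0.06,1],
    [0,0,0.003,0.001,0,0.06,1],
  ],
)

```text
time_s: 2.7
tool_pos: [465.1, -336.4, 120.1]
ee_rot: [1.856, -2.535, -0.002]
contact_force: [-0.6, 0.5, -0.5]
gripper_width: 0.999
```

```bash
cat > look.py <<'E'
from plan import *
import sys
def look(k,boxes):
    for n,(x0,y0,x1,y1),s in boxes:
        f=r.grab_frame(n); pickle.dump(f,open(f'{n}{k}.pkl','wb'))
        cv2.imwrite(f'pics/{n}{k}.png',cv2.resize(f['frame'][y0:y1,x0:x1,::-1],None,fx=s,fy=s,interpolation=cv2.INTER_CUBIC))
E
python3 - <<'E'
from look import *
delta((466,-334.8,85),Rdown(-107.4))
look(2,[('scene',(110,230,250,390),4)])
s=r.read_state(); M=R.from_rotvec(s['ee_rot']).as_matrix(); S=L('scene2')
for sx in(-1,1):
    p=s['tool_pos']+M@np.array([sx*50,0,8]); u=proj(S,p); print(p.round(1),u,(u-[110,230])*4)
E
```

```text
t 2.7 pos [ 465.1 -336.4  120.1] F [-0.61  0.55 -0.5 ] grip 0.999 q [ 0.62  0.42 -0.07  1.85  0.04  0.88 -1.34]
w [ 0.0012  0.0008 -0.003 ] t [-0.0018 -0.0004  0.0351]
[ 480.2 -288.7  112.2] [207.09257084 321.04425307] [388.37028338 364.1770123 ]
[ 450.  -384.   112.1] [160.47886652 340.93626615] [201.91546608 443.74506459]
```

View pics/scene2.png

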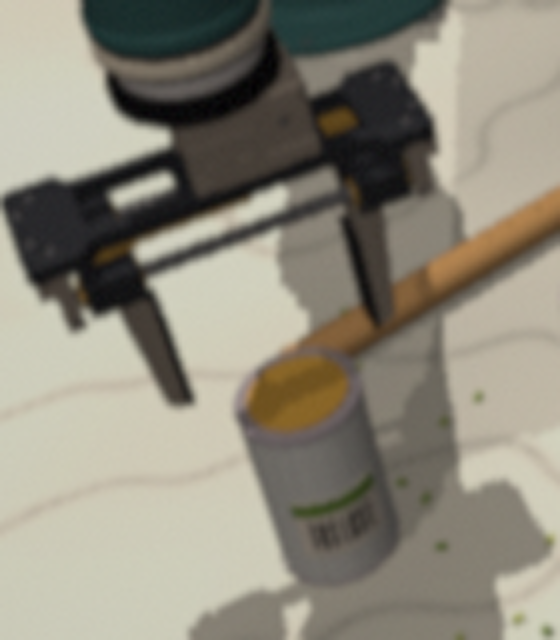

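Run:
```python
from look import *
look(2,[('top',(390,200,510,300),6)])
T=L('top2')
s=r.read_state(); M=R.from_rotvec(s['ee_rot']).as_matrix()
for sx in(-95,0,95):
  for dz in(8,-80,-110):
    p=s['tool_pos']+M@np.array([sx,0,dz]); print(sx,dz,((proj(T,p)-[390,200])*6).round(),((proj(L('scene2'),p)-[110,230])*4).round())
```

```text
-95 8 [112. 316.] [467. 331.]
-95 -80 [147. 293.] [442. 211.]
-95 -110 [160. 284.] [432. 167.]
0 8 [313. 378.] [297. 403.]
0 -80 [362. 359.] [260. 282.]
0 -110 [380. 352.] [247. 238.]
95 8 [515. 441.] [112. 482.]
95 -80 [578. 426.] [ 62. 361.]
95 -110 [601. 420.] [ 43. 316.]
```

View pics/top2.png

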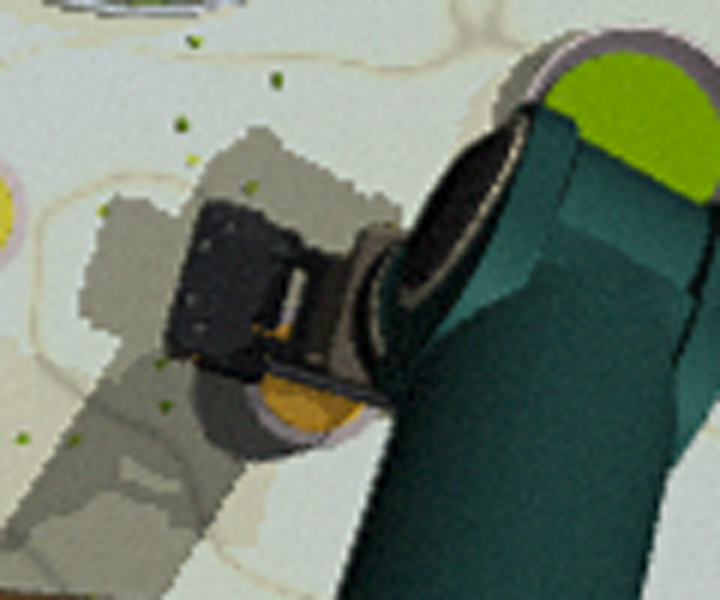

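Both views agree that the fingertips are on the tool axis but about 30 mm short of (above) the reported tip. I'll go to the nominal grasp height, which is safe under either reading, and look again.

Emit:
send_rows(
  moves=[
    [0,0,-0.002,-0.001,0,0.005,1],
    [0,0,-0.003,-0.0015,0,0.012,1],
    [0,0,-0.003,-0.0015,0,0.019,1],
    [0,0,-0.003,-0.0015,0,0.025,1],
    [0,0,-0.003,-0.0015,0,0.03,1],
    [0,0,-0.003,-0.0015,0,0.033,1],
    [0,0,-0.003,-0.0015,0,0.035,1],
    [0,0,-0.003,-0.0015,0,0.035,1],
    [0,0,-0.003,-0.0015,0,0.035,1],
    [0,0,-0.003,-0.0015,0,0.035,1],
  ],
)

```text
time_s: 4.05
tool_pos: [465.6, -335.0, 85.3]
ee_rot: [-1.86, 2.532, 0.002]
contact_force: [-0.3, 0.0, 0.5]
gripper_width: 0.999
```

Run:
```python
from look import *
delta((466,-334.8,85),Rdown(-107.4))
look(3,[('scene',(120,250,250,390),5)])
s=r.read_state(); M=R.from_rotvec(s['ee_rot']).as_matrix(); S=L('scene3')
for sx in(-50,50):
  for dz in (8,-22):
    p=s['tool_pos']+M@np.array([sx,0,dz]); u=proj(S,p); print(p.round(1),(u-[120,250])*5)
```

```text
t 4.05 pos [ 465.6 -335.    85.3] F [-0.34  0.03  0.45] grip 0.999 q [ 0.62  0.46 -0.07  1.87  0.04  0.81 -1.34]
w [ 0.0008  0.0007 -0.0001] t [-0.0003 -0.0003  0.0003]
[ 480.6 -287.2   77.3] [452.57207107 408.66242959]
[ 480.6 -287.3  107.3] [440.66751755 361.49789857]
[ 450.7 -382.7   77.3] [225.95888824 508.65014219]
[ 450.7 -382.7  107.3] [208.95983353 461.31611663]
```

View pics/scene3.png

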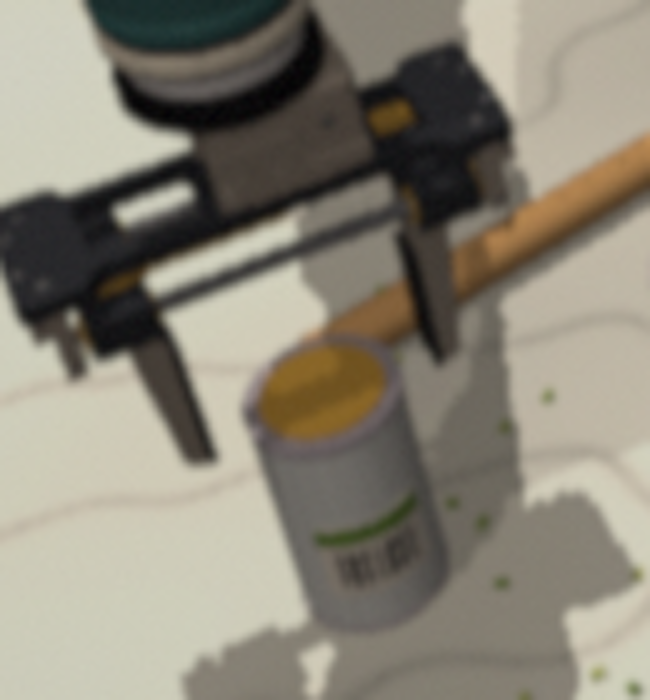

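Fingertips appear at zoom (200,462) and (440,362). That matches "30 mm short" within about 2 px, so they are only about 11 mm below the lid edge. I'll go about 28 mm lower and then close.

Emit:
send_rows(
  moves=[
    [0,0,0,0,0,0.006,1],
    [0,0,0,0,0,0.014,1],
    [0,0,0,0,0,0.022,1],
    [0,0,0,0,0,0.027,1],
    [0,0,0,0,0,0.029,1],
    [0,0,0,0,0,0.029,0.6],
    [0,0,0,0,0,0.029,0.6],
    [0,0,0,0,0,0.029,0.6],
    [0,0,0,0,0,0.029,0.6],
    [0,0,0,0,0,0.029,0.6],
  ],
  force=20,
)

```text
time_s: 5.35
tool_pos: [465.8, -335.0, 56.5]
ee_rot: [-1.86, 2.532, 0.001]
contact_force: [-0.4, 0.1, 2.3]
gripper_width: 0.694
```

Run:
```python
from look import *
delta((466,-334.8,85),Rdown(-107.4))
look(4,[('scene',(120,250,250,390),5)])
```

```text
t 5.35 pos [ 465.8 -335.    56.5] F [-0.36  0.12  2.3 ] grip 0.694 q [ 0.62  0.51 -0.06  1.89  0.05  0.75 -1.35]
w [0.0004 0.0006 0.    ] t [-0.0003 -0.0001 -0.0285]
```

View pics/scene4.png

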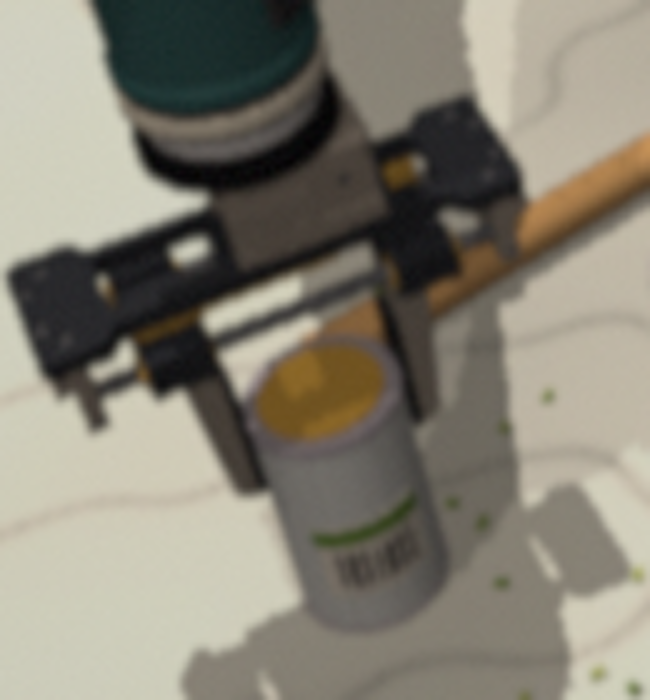

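The tin is gripped: opening 0.694 ≈ 64 mm, tips at zoom (250,490), above the label, tin not shifted. Next is the weighing lift.

Emit:
send_rows(
  moves=[
    [0,0,0,0,0,0,0.6],
    [0,0,0,0,0,-0.003,0.6],
    [0,0,0,0,0,-0.01,0.6],
    [0,0,0,0,0,-0.02,0.6],
    [0,0,0,0,0,-0.028,0.6],
    [0,0,0,0,0,-0.03,0.6],
    [0,0,0,0,0,-0.03,0.6],
    [0,0,0,0,0,-0.03,0.6],
    [0,0,0,0,0,-0.03,0.6],
    [0,0,0,0,0,-0.03,0.6],
  ],
  force=45,
)

```text
time_s: 6.65
tool_pos: [465.7, -335.0, 86.3]
ee_rot: [-1.86, 2.532, 0.002]
contact_force: [0.4, 0.2, 0.2]
gripper_width: 0.69
```

Run:
```python
from look import *
delta((466,-334.8,85),Rdown(-107.4))
look(5,[('scene',(120,230,250,370),4)])
s=r.read_state();print(s['contact_force'],s['ft_torque'],s['tau'])
```

```text
t 6.65 pos [ 465.7 -335.    86.3] F [0.38 0.2  0.2 ] grip 0.69 q [ 0.62  0.46 -0.07  1.87  0.04  0.81 -1.34]
w [ 0.0008  0.0008 -0.    ] t [-0.0003 -0.0002  0.0013]
[ 0.26745303  0.50164093 -0.84418131] [ 0.07135668  0.02859084 -0.04608699] [-2.08607971e-04 -4.81455660e+01 -6.60382826e-01 -2.05498981e+01
 -1.53979386e-02 -6.62452751e-02  8.48090554e-05]
```

View pics/scene5.png

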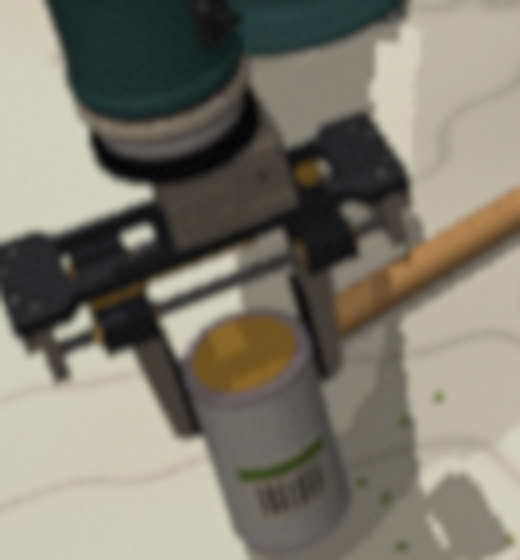

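The reading is about −0.8 to +0.2 N (a full tin would give −4 to −5.6 N), and the picture shows the tin raised about 10 px. Tin A is empty, so I'll set it back.

Emit:
send_rows(
  moves=[
    [0,0,0,0,0,0.008,0.6],
    [0,0,0,0,0,0.018,0.6],
    [0,0,0,0,0,0.026,0.6],
    [0,0,0,0,0,0.029,0.6],
    [0,0,0,0,0,0.0295,0.6],
    [0,0,0,0,0,0.0295,0.6],
    [0,0,0,0,0,0.0295,1],
    [0,0,0,0,0,0.0295,1],
    [0,0,0,0,0,0.0295,1],
    [0,0,0,0,0,0.0295,1],
  ],
)

```text
time_s: 7.95
tool_pos: [465.7, -335.0, 56.9]
ee_rot: [-1.86, 2.532, 0.001]
contact_force: [-0.5, -0.1, -0.2]
gripper_width: 0.998
```

Run:
```python
from look import *
delta((541,-174.5,125),Rdown(-127.4))
```

```text
t 7.95 pos [ 465.7 -335.    56.9] F [-0.48 -0.07 -0.24] grip 0.998 q [ 0.62  0.51 -0.06  1.88  0.05  0.75 -1.35]
w [0.0008 0.0006 0.349 ] t [-0.1757 -0.0238 -0.068 ]
```

Emit:
send_rows(
  moves=[
    [0,0,0,0,0,-0.02,1],
    [0,0,0,0,0,-0.055,1],
    [0,0,0.02,-0.008,-0.001,-0.072,1],
    [0,0,0.08,-0.04,-0.005,-0.072,1],
    [0,0,0.16,-0.08,-0.011,-0.07,1],
    [0,0,0.24,-0.12,-0.016,-0.068,1],
    [0,0,0.31,-0.155,-0.021,-0.068,1],
    [0,0,0.345,-0.173,-0.0235,-0.068,1],
    [0,0,0.349,-0.1757,-0.0238,-0.068,1],
    [0,0,0.349,-0.1757,-0.0238,-0.068,1],
  ],
)

```text
time_s: 9.2
tool_pos: [540.6, -174.9, 124.8]
ee_rot: [1.392, -2.816, -0.001]
contact_force: [0.1, -0.2, 0.7]
gripper_width: 0.998
```

Run:
```python
from look import *
delta((541,-174.7,56.5),Rdown(-127.4))
look(6,[('scene',(130,180,340,390),3)])
```

```text
t 9.2 pos [ 540.6 -174.9  124.8] F [ 0.07 -0.22  0.69] grip 0.998 q [ 0.29  0.4  -0.05  1.86  0.02  0.88 -1.99]
w [ 0.0011 -0.0001  0.    ] t [-0.0004 -0.0003  0.0683]
```

View pics/scene6.png

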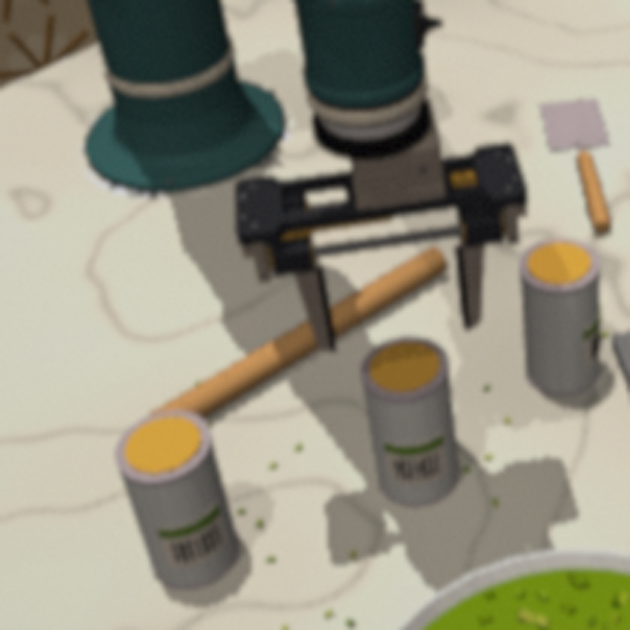

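Tin A stands upright in its place, and the gripper is centred above tin B (lid at zoom (405,367)). Next I descend and grip.

Emit:
send_rows(
  moves=[
    [0.001,0,0,0,0,0.01,1],
    [0.001,0,0,0,0,0.025,1],
    [0.001,0,0,0,0,0.042,1],
    [0.001,0,0,0,0,0.057,1],
    [0.001,0,0,0,0,0.066,1],
    [0.001,0,0,0,0,0.068,1],
    [0.001,0,0,0,0,0.068,0.6],
    [0.001,0,0,0,0,0.068,0.6],
    [0.001,0,0,0,0,0.068,0.6],
    [0.001,0,0,0,0,0.068,0.6],
  ],
  force=45,
)

```text
time_s: 10.5
tool_pos: [540.8, -175.5, 57.3]
ee_rot: [-1.391, 2.817, -0.001]
contact_force: [0.4, 0.8, 1.9]
gripper_width: 0.69
```

Emit:
send_rows(
  moves=[
    [0,0,0,0,0,0,0.6],
    [0,0,0,0,0,-0.003,0.6],
    [0,0,0,0,0,-0.01,0.6],
    [0,0,0,0,0,-0.02,0.6],
    [0,0,0,0,0,-0.028,0.6],
    [0,0,0,0,0,-0.03,0.6],
    [0,0,0,0,0,-0.03,0.6],
    [0,0,0,0,0,-0.03,0.6],
    [0,0,0,0,0,-0.03,0.6],
    [0,0,0,0,0,-0.03,0.6],
  ],
  force=45,
)

```text
time_s: 11.75
tool_pos: [540.7, -175.4, 87.1]
ee_rot: [-1.391, 2.817, -0.001]
contact_force: [-0.7, 0.3, -1.8]
gripper_width: 0.69
```

Run:
```python
from look import *
delta((541,-174.7,125),Rdown(-127.4))
look(7,[('scene',(180,220,330,370),4)])
s=r.read_state();print(s['contact_force'],s['ft_torque'],s['tau'])
```

```text
t 11.75 pos [ 540.7 -175.4   87.1] F [-0.74  0.29 -1.82] grip 0.69 q [ 0.29  0.45 -0.05  1.88  0.03  0.81 -2.  ]
w [-0.0005  0.     -0.0008] t [-0.0008  0.0002 -0.0379]
[ 0.85336368 -0.05630535 -1.45324762] [0.1358981  0.06690336 0.04058084] [ 2.97011866e-04 -4.76005054e+01 -3.95360654e-01 -2.05269849e+01
  2.19960941e-02 -7.58458301e-02 -4.78266020e-05]
```

View pics/scene7.png

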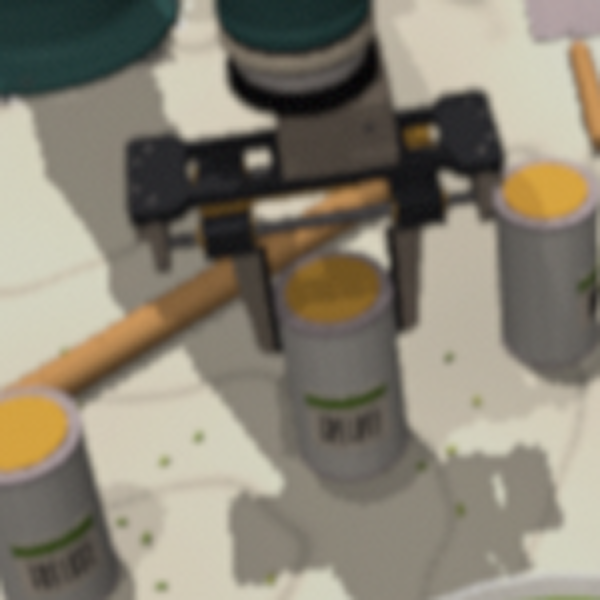

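Tin B reads −1.5 to −1.8 N, so it is also empty. I'll set it back.

Emit:
send_rows(
  moves=[
    [0,0,0,0,0,0.008,0.6],
    [0,0,0,0,0,0.018,0.6],
    [0,0,0,0,0,0.026,0.6],
    [0,0,0,0,0,0.029,0.6],
    [0,0,0,0,0,0.0298,0.6],
    [0,0,0,0,0,0.0298,0.6],
    [0,0,0,0,0,0.0298,1],
    [0,0,0,0,0,0.0298,1],
    [0,0,0,0,0,0.0298,1],
    [0,0,0,0,0,0.0298,1],
  ],
)

```text
time_s: 13.05
tool_pos: [540.7, -175.5, 57.4]
ee_rot: [-1.39, 2.817, -0.001]
contact_force: [-0.2, -0.1, -0.6]
gripper_width: 1.002
```

Run:
```python
from look import *
delta((552.5,-13.9,125),Rdown(-61))
```

```text
t 13.05 pos [ 540.7 -175.5   57.4] F [-0.18 -0.13 -0.6 ] grip 1.002 q [ 0.29  0.5  -0.05  1.9   0.03  0.75 -2.  ]
w [-7.0000e-04 -3.0000e-04 -1.1598e+00] t [-0.1354  0.0889 -0.0676]
```

Emit:
send_rows(
  moves=[
    [0,0,0,0,0,-0.02,1],
    [0,0,0,0,0,-0.055,1],
    [0,0,-0.08,-0.005,0.003,-0.07,1],
    [0,0,-0.25,-0.027,0.018,-0.07,1],
    [0,0,-0.42,-0.054,0.036,-0.069,1],
    [0,0,-0.59,-0.081,0.053,-0.068,1],
    [0,0,-0.76,-0.106,0.07,-0.0676,1],
    [0,0,-0.93,-0.125,0.082,-0.0676,1],
    [0,0,-1.08,-0.133,0.088,-0.0676,1],
    [0,0,-1.16,-0.1354,0.0889,-0.0676,1],
  ],
)

```text
time_s: 14.3
tool_pos: [552.4, -12.8, 125.0]
ee_rot: [-2.711, 1.587, -0.001]
contact_force: [0.5, -0.5, -0.4]
gripper_width: 0.998
```

Run:
```python
from look import *
delta((552.7,-13.9,56.5),Rdown(-61))
look(8,[('scene',(160,180,400,390),3),])
```

```text
t 14.3 pos [552.4 -12.8 125. ] F [ 0.47 -0.51 -0.36] grip 0.998 q [ 0.24  0.41 -0.35  1.88  0.17  0.88 -1.25]
w [-0.0007 -0.0003  0.0051] t [0.0011 0.0004 0.0685]
```

View pics/scene8.png

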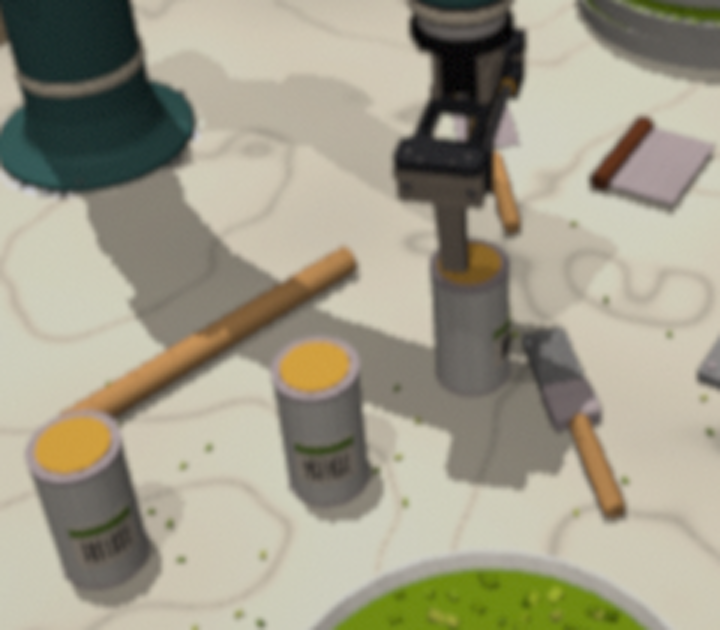

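Tins A and B are back upright, and the gripper lines up over C (near finger tip at zoom (455,268)). Now I descend, grip and lift it.

Emit:
send_rows(
  moves=[
    [0,0,0.005,0.001,0,0.01,1],
    [0,0,0.005,0.001,0,0.025,1],
    [0,0,0.005,0.001,0,0.042,1],
    [0,0,0.005,0.001,0,0.057,1],
    [0,0,0.005,0.001,0,0.066,1],
    [0,0,0.005,0.001,0,0.0685,1],
    [0,0,0.005,0.001,0,0.0685,0.6],
    [0,0,0.005,0.001,0,0.0685,0.6],
    [0,0,0.005,0.001,0,0.0685,0.6],
    [0,0,0.005,0.001,0,0.0685,0.6],
  ],
  force=55,
)

```text
time_s: 15.6
tool_pos: [553.3, -13.5, 57.0]
ee_rot: [-2.708, 1.592, -0.002]
contact_force: [-1.3, 1.0, 2.0]
gripper_width: 0.687
```

Emit:
send_rows(
  moves=[
    [0,0,0,0,0,0,0.6],
    [0,0,0,0,0,-0.003,0.6],
    [0,0,0,0,0,-0.01,0.6],
    [0,0,0,0,0,-0.02,0.6],
    [0,0,0,0,0,-0.028,0.6],
    [0,0,0,0,0,-0.03,0.6],
    [0,0,0,0,0,-0.03,0.6],
    [0,0,0,0,0,-0.03,0.6],
    [0,0,0,0,0,-0.03,0.6],
    [0,0,0,0,0,-0.03,0.6],
  ],
  force=55,
)

```text
time_s: 16.85
tool_pos: [553.1, -13.5, 86.8]
ee_rot: [-2.708, 1.592, -0.001]
contact_force: [-0.5, -0.3, -5.8]
gripper_width: 0.693
```

Run:
```python
from look import *
delta((552.7,-13.9,160),Rdown(-61))
look(9,[('scene',(250,190,400,340),4),('top',(270,180,400,300),5)])
s=r.read_state();print(s['contact_force'],s['ft_torque'],s['tau'])
```

```text
t 16.85 pos [553.1 -13.5  86.8] F [-0.49 -0.3  -5.84] grip 0.693 q [ 0.23  0.46 -0.33  1.91  0.2   0.81 -1.27]
w [-0.0011 -0.0003  0.0018] t [ 0.0002  0.0005 -0.0732]
[-0.51908494 -0.32305785 -4.90138011] [-0.0044966  -0.00123368 -0.01688058] [ 2.09389043e-03 -4.84710681e+01 -3.99130940e+00 -2.16427803e+01
 -1.69436034e-02 -6.93150493e-02 -5.46421302e-05]
```

View pics/scene9.png

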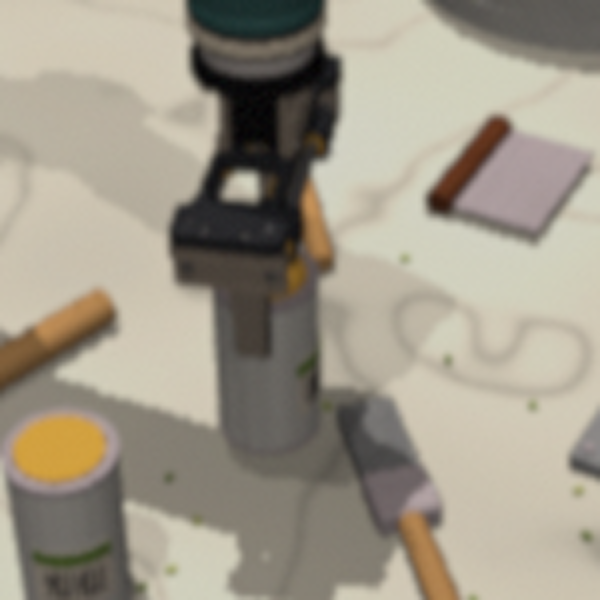

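Tin C reads −4.9 to −5.8 N, so it is the full one. Now I raise it and turn its label toward the scene camera to measure its yaw in the grip.

Emit:
send_rows(
  moves=[
    [0,0,0,0,0,-0.01,0.6],
    [0,0,0.05,0,0,-0.03,0.6],
    [0,0,0.2,0,0,-0.055,0.6],
    [0,0,0.35,0,0,-0.075,0.6],
    [0,0,0.5,0,0,-0.09,0.6],
    [0,0,0.65,0,0,-0.1,0.6],
    [0,0,0.8,0,0,-0.1,0.6],
    [0,0,0.95,0,0,-0.1,0.6],
    [0,0,1.03,0,0,-0.1,0.6],
    [0,0,1.05,0,0,-0.1,0.6],
  ],
  force=55,
)

```text
time_s: 18.2
tool_pos: [553.1, -13.3, 187.5]
ee_rot: [-1.545, 2.733, -0.001]
contact_force: [-0.6, 0.6, -4.9]
gripper_width: 0.691
```

Run:
```python
from look import *
s=r.read_state(); M=R.from_rotvec(s['ee_rot']).as_matrix(); print(s['tool_pos'],M.round(4),np.degrees(np.arctan2(M[1,0],M[0,0])))
look(10,[('scene',(270,190,370,310),6)])
print(R.from_rotvec([-2.708,1.592,-.002]).as_matrix().round(4))
```

```text
[553.09859123 -13.28041197 187.45375034] [[-5.157e-01 -8.568e-01  1.800e-03]
 [-8.568e-01  5.157e-01  3.000e-04]
 [-1.200e-03 -1.400e-03 -1.000e+00]] -121.04283391195753
[[ 4.863e-01 -8.738e-01  1.200e-03]
 [-8.738e-01 -4.863e-01 -4.000e-04]
 [ 9.000e-04 -9.000e-04 -1.000e+00]]
```

View pics/scene10.png

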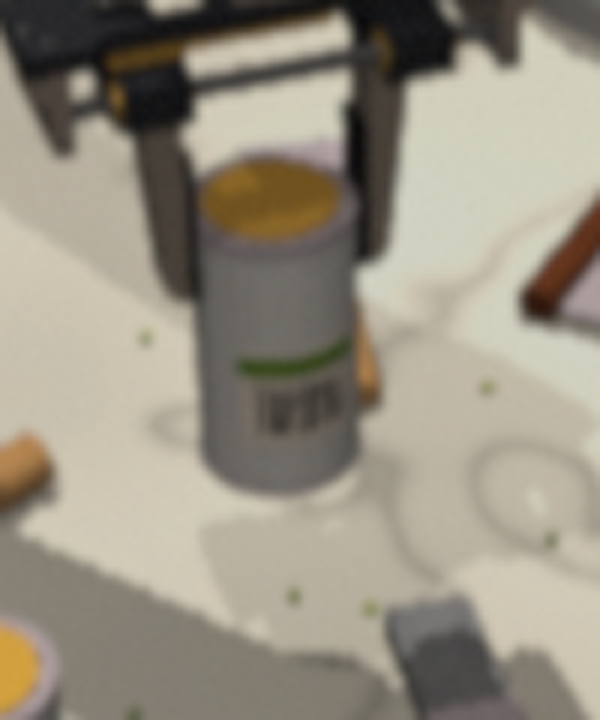

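Run:
```python
from look import *
S=L('scene10')
hsv=cv2.cvtColor(S['frame'],cv2.COLOR_RGB2HSV); m=cv2.inRange(hsv,(14,110,60),(32,255,255)); m[:,:300]=0;m[:,330:]=0;m[:210]=0;m[235:]=0
k=np.argwhere(m); ce=k.mean(0)[::-1]; print(len(k),ce,onz(S,ce,248.5))
tz=187.45-57
c=onz(S,ce,118+tz)[:2]
def cyl(uv,c,r=32.6):
    o,d=ray(S,uv); a=d[:2]@d[:2]; q=o[:2]-c; b=q@d[:2]; kk=q@q-r*r; D=b*b-a*kk
    if D<0: return None
    p=o+d*(-b-np.sqrt(D))/a; v=p[:2]-c; return np.degrees(np.arctan2(v[1],v[0])).round(1),(p[2]-tz).round(1)
px=lambda p:((p[0]+.5)/6-.5+270,(p[1]+.5)/6-.5+190)
for p in ((237,366),(244,366),(350,350),(346,350),(200,330),(357,330)): print(p,cyl(px(p),c),cyl(px(p),np.array([553.1,-13.3])))
# green-excess profile along band, zoomless
F=S['frame'].astype(int); ex=F[:,:,1]-(F[:,:,0]+F[:,:,2])//2
print(ex[246:254,306:332])
print('camaz',np.degrees(np.arctan2(*(ray(S,(0,0))[0][:2]-c)[::-1])))
```

```text
230 [314.45652174 222.90434783] [549.52440508 -12.164651   248.5       ]
(237, 366) (np.float64(-74.0), np.float64(62.4)) (np.float64(-77.6), np.float64(64.3))
(244, 366) (np.float64(-68.9), np.float64(63.2)) (np.float64(-72.4), np.float64(65.2))
(350, 350) (np.float64(15.3), np.float64(57.0)) (np.float64(7.9), np.float64(62.4))
(346, 350) (np.float64(9.5), np.float64(59.3)) (np.float64(3.1), np.float64(64.1))
(200, 330) (np.float64(-107.1), np.float64(70.6)) (np.float64(-114.5), np.float64(70.3))
(357, 330) (np.float64(34.0), np.float64(58.8)) (np.float64(18.7), np.float64(67.7))
[[ 1  1  1  0  1  1  2  2  2  1  2  2  1  1  1  1  2  2  4  5  8 10  7  2
   3  4]
 [ 0  1  2  1  1  1  2  2  1  1  2  1  1  1  2  3  4  6  7 12 16 16  8  2
   2  3]
 [ 1  2  1  3  4  3  2  3  4  2  2  2  2  3  5  6  9 13 16 20 21 15  5  1
   2  2]
 [ 1  0  2  6 10  9  8  8  8  8  9  8  8  9 12 15 19 21 24 21 14  8  4  1
   2  2]
 [ 0  1  3 11 18 21 20 21 20 20 20 20 20 22 24 26 26 23 17 11  6  4  1  0
   2  3]
 [ 1  0  3 10 20 27 28 29 29 28 29 29 28 27 25 21 17 12  8  5  3  1  1  0
   3  2]
 [ 1  0  2  5 12 15 20 21 21 21 20 20 19 17 13 11  8  5  3  2  1  1  0  1
   2  2]
 [ 1  1  2  3  3  6  9 10 11 10 10 10  9  7  5  4  2  2  1  0  0  1  1 -1
   1  3]]
camaz -47.94050143583292
```

Run:
```python
from pitch import *
S=L('scene0');T=L('top0')
print('col base S',onz(S,(446.4,303.3),16)); print('col top T',onz(T,(243.0,109.4),328), 'scene top cap',onz(S,(405+515/8-.5,175+180/8-.5),328))
print('tri cap',tri(S,(405+515/8-.5,175+175/8-.5),T,(243.0,109.4)))
# bottom edge of box near front bottom corner & top corner in scene, using top-view-located vertical plane: box front-near edge height
th,ps=np.radians(11.2),np.radians(9.4)
x=X(th,ps);zz=Z(th,ps);y=np.cross(zz,x)
# box front near vertical edge length in scene: top (u=419.2,204.0) bottom (u=421.2,223.8)
for b in (25,):
    pass
for P in ([726.1,137.9,290],):
    for h in (0,48,50,52,56): print(h,proj(S,np.array(P)-h*zz))
g=S['frame'][:,:,2].astype(int)
print(g[218:230,424:430])
```

```text
col base S [814.26797581 178.11012423  16.        ]
col top T [816.38140476 177.79035502 328.        ] scene top cap [815.20850775 173.65916024 328.        ]
tri cap (array([815.01120384, 176.97075179, 328.34552634]), np.float64(2.644965312339658))
0 [419.96922138 205.48498674]
48 [421.48078797 224.42793706]
50 [421.54214666 225.19688403]
52 [421.60337896 225.96424717]
56 [421.72546598 227.49424149]
[[ 99  99 101 101 100 101]
 [100 100 100  99  99  99]
 [ 99 100 100  99 100 101]
 [ 99  99 100  99  99 100]
 [ 97  98  98  98  99 101]
 [ 89  92  94  95  95  96]
 [ 68  72  76  77  80  82]
 [ 37  43  46  44  49  52]
 [ 14  16  18  19  20  22]
 [ 12  12  15  11  10  15]
 [ 24  21  20  21  22  26]
 [ 51  48  46  43  47  55]]
```

```bash
cat > goal.py <<'E'
from pitch import *
from look import *
th,ps=np.radians(11.2),np.radians(9.4)
x=X(th,ps);zz=Z(th,ps);y=np.cross(zz,x)
W=np.array([710.5,161.2,267.3]); RP=W-100*x
Rt=np.stack([-y,-x,-zz],1)
TCP=RP-33*x+9*zz
E
python3 - <<'E'
from goal import *
print(np.linalg.det(Rt),RP,TCP)
delta(TCP-40*x,Rt)
E
```

```text
0.9999999999999999 [613.72169519 145.17845553 247.87656488] [580.06021878 139.60583425 250.29542769]
t 18.25 pos [553.1 -13.3 187.4] F [-0.19 -0.1  -5.23] grip 0.69 q [ 0.09  0.31 -0.16  1.83  0.06  1.   -2.2 ]
w [ 0.1855 -0.0684 -0.7038] t [-0.1195  0.0856 -0.0551]
```

Emit:
send_rows(
  moves=[
    [0.006,-0.002,-0.02,-0.004,0.003,-0.002,0.6],
    [0.019,-0.007,-0.07,-0.012,0.009,-0.006,0.6],
    [0.043,-0.016,-0.162,-0.027,0.02,-0.013,0.6],
    [0.07,-0.026,-0.267,-0.045,0.033,-0.021,0.6],
    [0.102,-0.038,-0.387,-0.066,0.047,-0.03,0.6],
    [0.13,-0.048,-0.493,-0.084,0.06,-0.039,0.6],
    [0.156,-0.057,-0.591,-0.1,0.072,-0.046,0.6],
    [0.173,-0.064,-0.655,-0.111,0.08,-0.051,0.6],
    [0.183,-0.067,-0.694,-0.118,0.084,-0.054,0.6],
    [0.1855,-0.0684,-0.7038,-0.1195,0.0856,-0.0551,0.6],
  ],
  force=60,
)

```text
time_s: 19.5
tool_pos: [541.0, 133.8, 242.7]
ee_rot: [-2.279, 1.93, -0.189]
contact_force: [0.0, 0.1, -6.1]
gripper_width: 0.686
```

Run:
```python
from goal import *
delta(TCP,Rt)
look(11,[('scene',(280,120,480,270),4),('top',(210,100,370,240),5)])
```

```text
t 19.5 pos [541.  133.8 242.7] F [ 0.02  0.14 -6.08] grip 0.686 q [-0.01  0.16 -0.35  1.91  0.12  0.89 -1.82]
w [-0.0001  0.0002  0.0017] t [ 0.0007 -0.0402  0.0002]
```

View pics/scene11.png

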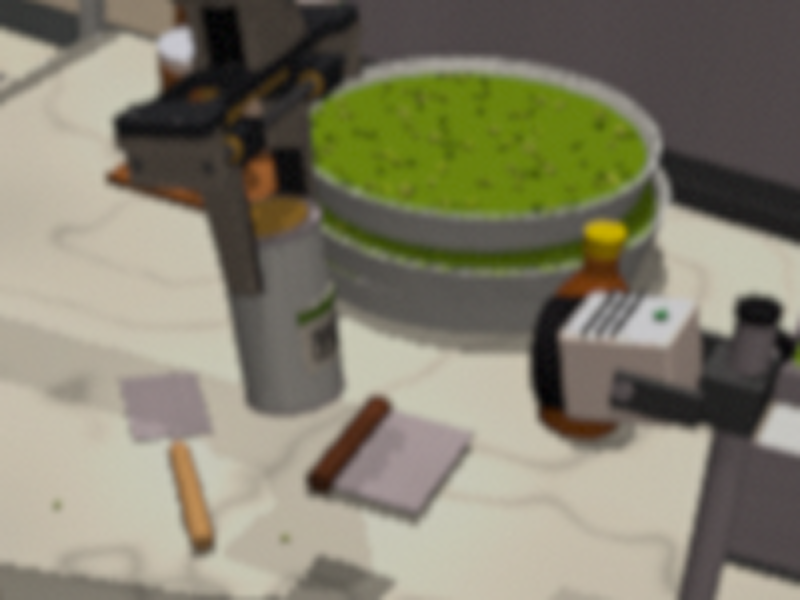

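View pics/top11.png

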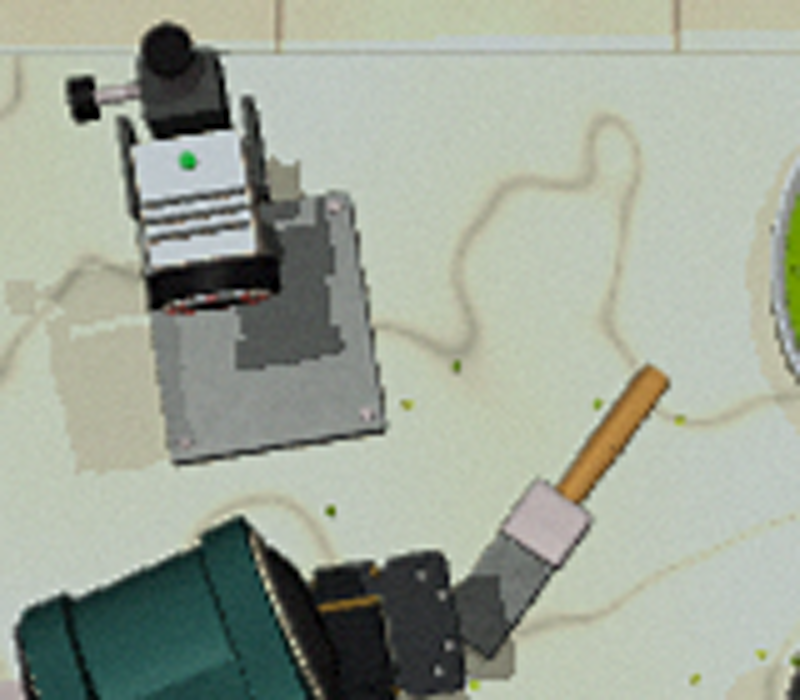

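```bash
cat > pred.py <<'E'
from goal import *
def sil(f,a0,ax,r=32,h=118):
    # returns predicted outline points of a cylinder w/ base a0 axis ax: lid rim & base rim hull
    e=np.cross(ax,[1,0,0.]); e/=np.linalg.norm(e); g=np.cross(ax,e)
    pts=[proj(f,a0+k*ax+r*(np.cos(t)*e+np.sin(t)*g)) for k in (0,h) for t in np.linspace(0,2*np.pi,180)]
    return cv2.convexHull(np.array(pts,np.float32))[:,0]
def rowspan(h,v):
    xs=[]
    for i in range(len(h)):
        a,b=h[i],h[(i+1)%len(h)]
        if (a[1]-v)*(b[1]-v)<=0 and a[1]!=b[1]: xs.append(a[0]+(b[0]-a[0])*(v-a[1])/(b[1]-a[1]))
    return min(xs),max(xs)
E
python3 - <<'E'
from pred import *
S10,S11=L('scene10'),L('scene11')
def edges(f,v,lo,hi,um):
    # tin outline on a row: strongest gradients left/right of um
    g=cv2.cvtColor(f['frame'],cv2.COLOR_RGB2GRAY).astype(float)[v]; d=np.abs(np.gradient(g))
    def pk(a,b):
        i=a+np.argmax(d[a:b]); y0,y1,y2=d[i-1],d[i],d[i+1]; return i+0.5*(y0-y2)/(y0-2*y1+y2)
    return pk(lo,um),pk(um,hi)
s10p=np.array([553.1,-13.28,187.45]); z=np.array([0,0,1.])
h=sil(S10,s10p-57*z,z)
print('up: bottom v pred',h[:,1].max())
for v in (238,244,256,262): print(v,np.round(rowspan(h,v),2),np.round(edges(S10,v,296,336,316),2))
s=r.read_state(); p=s['tool_pos']; M=R.from_rotvec(s['ee_rot']).as_matrix(); ax=-M[:,2]
print(p,ax)
for nm,b in(('H1',p-57*ax),('H2',p+[0,0,30]-87*ax)):
    h=sil(S11,b,ax); print(nm,'bottom',h[:,1].max(),'lidc',proj(S11,b+118*ax))
    for v in (196,202,208,214): print(v,np.round(rowspan(h,v),2),np.round(edges(S11,v,332,372,352),2))
gg=cv2.cvtColor(S11['frame'],cv2.COLOR_RGB2GRAY); print(gg[214:228,350:354].T); g0=cv2.cvtColor(S10['frame'],cv2.COLOR_RGB2GRAY); print(g0[262:278,314:318].T)
E
```

```text
up: bottom v pred 272.89703
238 [301.84 329.72] [297.08 329.03]
244 [302.17 329.77] [301.78 330.07]
256 [302.84 329.87] [302.76 333.13]
262 [303.18 329.92] [302.89 329.56]
[541.16704444 132.99241368 242.43636381] [-0.19129768 -0.03147273  0.98102735]
H1 bottom 224.28244 lidc [346.70002861 175.06103432]
196 [336.99 363.46] [336.82 363.06]
202 [338.1  364.37] [337.88 364.05]
208 [339.21 365.28] [338.98 364.63]
214 [340.33 366.18] [340.1 365.5]
H2 bottom 224.74869 lidc [348.85099746 175.40961643]
196 [338.98 365.54] [336.82 363.06]
202 [340.08 366.43] [337.88 364.05]
208 [341.18 367.33] [338.98 364.63]
214 [342.28 368.22] [340.1 365.5]
[[108 107 106 106 105 107 103 102 102 119 149 171 176 178]
 [109 109 109 108 109 107 107 106 105 120 149 171 177 177]
 [109 109 109 110 109 111 109 108 106 120 149 171 178 177]
 [109 108 108 107 108 109 109 106 106 122 151 171 178 175]]
[[ 98 106 106 105 106 107 106 107 104 111 141 177 196 194 185 181]
 [ 90 103 108 106 107 108 109 108 105 111 138 174 192 191 183 178]
 [ 85 103 107 107 107 107 109 108 107 112 135 170 187 187 182 180]
 [ 88 103 106 107 108 108 108 108 106 110 133 164 179 180 178 178]]
```

The tin outline matches the rigid-grip prediction within about 0.4 px, so the robot pose can be trusted and the fingers are just visibly shorter. Next I check the window estimate against edges in both views.

Run:
```python
from pred import *
S=L('scene0');T=L('top0')
a=np.linspace(0,2*np.pi,721)
c=np.array([proj(S,W+33*(np.cos(t)*y+np.sin(t)*zz)) for t in a]); t_=np.array([proj(T,W+33*(np.cos(t)*y+np.sin(t)*zz)) for t in a])
g=cv2.cvtColor(S['frame'],cv2.COLOR_RGB2GRAY).astype(float)
print('pred scene left rim by row / observed (half level)')
for v in range(196,222,3):
    k=[i for i in range(720) if (c[i,1]-v)*(c[i+1,1]-v)<=0]; u=min(c[i,0] for i in k)
    row=g[v,405:420]; bg=row[:4].mean(); dk=row[9:13].mean(); m=(bg+dk)/2
    j=[i for i in range(14) if row[i]>m>=row[i+1]]; ob=405+j[-1]+(row[j[-1]]-m)/(row[j[-1]]-row[j[-1]+1]) if j else None
    print(v,round(u,2),None if ob is None else round(ob,2),int(bg),int(dk))
print('top of disc pred v',c[:,1].min(), c[c[:,1].argmin(),0]); print(g[190:200,416:424].astype(int).T)
print('top view pred rim extremes',t_[t_[:,0].argmin()],t_[t_[:,0].argmax()],t_[:,1].max(),t_[t_[:,1].argmax(),0])
tg=cv2.cvtColor(T['frame'],cv2.COLOR_RGB2GRAY).astype(int); np.set_printoptions(linewidth=220)
print(tg[150:166,236:270]); 
F=T['frame'].astype(int); rd=F[:,:,0]-F[:,:,1]; print([(u+236,v+150,int(rd[v+150,u+236])) for v in range(16) for u in range(34) if rd[v+150,u+236]>25])
```

```text
pred scene left rim by row / observed (half level)
196 415.83 414.68 87 53
199 414.5 413.77 88 33
202 413.61 413.02 92 24
205 412.99 412.61 113 19
208 412.61 412.14 156 16
211 412.45 412.18 189 13
214 412.53 412.28 189 13
217 412.93 412.74 189 15
220 413.91 413.54 189 33
top of disc pred v 192.80919234274998 419.378857899036
[[ 85  84  85  81  71  56  42  32  26  23]
 [ 85  84  82  75  55  38  26  24  21  23]
 [ 83  83  78  66  43  26  22  24  23  22]
 [ 81  78  71  56  36  24  24  23  24  24]
 [ 78  71  64  52  34  22  23  19  20  27]
 [ 71  68  64  52  35  23  21  23  25  47]
 [ 67  66  63  53  37  21  18  29  56  94]
 [ 66  67  63  55  34  23  34  66 105 145]]
top view pred rim extremes [239.47434147 161.63205218] [265.96296821 157.65106169] 162.19932944978163 242.43337075827284
[[181 168 122 102 174 185 184 183 182 180 184 183 181 185 184 184 184 188 190 192 194 188 191 180 166  77  55  49  37  35  35  75  76  78]
 [182 184 123  68 172 187 180 185 185 183 185 189 189 190 192 194 150 131 102  93  75  67  57  54  52  26  12  20  19  25  52  74  73  78]
 [165 163 129  87 176 192 190
[... 1426 characters left out ...]
 124 123 123 124 130  84  75  77  82  78  74  75  74  77  73  74  75  72]
 [176 182 178 177 130 115 115 108 111 129 127 131 122 129 127 130 129 124 133 128 131 127  81  78  77  79  77  78  76  77  79  72  75  75]
 [182 186 181 188 126 113 112 112 113 128 133 131 132 132 131 130 130 133 131 132 129 139  88  75  75  80  76  75  78  73  74  74  77  75]
 [163 161 169 167 116 112 117 116 114 114 128 125 132 130 132 131 131 130 130 128 131 132  83  77  79  76  78  75  76  76  75  70  72  78]]
[(251, 159, 32), (252, 159, 56), (258, 159, 53), (259, 159, 59), (262, 159, 46), (259, 160, 28), (260, 160, 48), (245, 161, 26), (246, 161, 43), (243, 162, 27), (244, 162, 54), (247, 162, 54), (248, 162, 53)]
```

The predicted window rim agrees within about 0.5 px in both views: top extremes 239.5/266.0 against 239.4/265.5, and the scene left edge within 0.4 px. I'll move in.

Emit:
send_rows(
  moves=[
    [0,0,0,0,-0.003,0,0.6],
    [0,0,0.001,0.0005,-0.009,0,0.6],
    [0,0,0.001,0.0007,-0.017,0,0.6],
    [0,0,0.001,0.0007,-0.025,0,0.6],
    [0,0,0.001,0.0007,-0.032,0,0.6],
    [0,0,0.001,0.0007,-0.037,0,0.6],
    [0,0,0.001,0.0007,-0.0395,0,0.6],
    [0,0,0.001,0.0007,-0.0402,0,0.6],
    [0,0,0.001,0.0007,-0.0402,0,0.6],
    [0,0,0.001,0.0007,-0.0402,0,0.6],
  ],
  force=60,
)

```text
time_s: 20.85
tool_pos: [580.0, 138.8, 250.3]
ee_rot: [-2.277, 1.933, -0.189]
contact_force: [-1.1, -0.6, -5.8]
gripper_width: 0.69
```

Run:
```python
from pred import *
delta(TCP,Rt)
look(12,[('scene',(320,140,470,260),5),('top',(210,100,370,240),5)])
S=L('scene12'); s=r.read_state(); p=s['tool_pos']; M=R.from_rotvec(s['ee_rot']).as_matrix(); ax=-M[:,2]; b=p-57*ax
h=sil(S,b,ax); print('bottom',h[:,1].max())
g=cv2.cvtColor(S['frame'],cv2.COLOR_RGB2GRAY).astype(float)
for v in (190,196,202,208):
    d=np.abs(np.gradient(g[v])); um=int(np.mean(rowspan(h,v)))
    pk=lambda a,bb:(lambda i:i+0.5*(d[i-1]-d[i+1])/(d[i-1]-2*d[i]+d[i+1]))(a+int(np.argmax(d[a:bb])))
    print(v,np.round(rowspan(h,v),2),round(pk(um-18,um),2),round(pk(um+5,um+20),2))
print(g[205:228,361:364].astype(int).T)
# label: project predicted band ends (az ±39 from label, r 33, z 62 mid band) 
lx=-M[:,1]; ly=-M[:,0]
for da in (-41,-39,39):
    t=np.radians(da)
    for hh in (48,61): print(da,hh,proj(S,b+hh*ax+33*(np.cos(t)*lx+np.sin(t)*ly)))
F=S['frame'].astype(int); ex=F[:,:,1]-(F[:,:,0]+F[:,:,2])//2
print(ex[186:200,352:376])
```

```text
t 20.85 pos [580.  138.8 250.3] F [-1.11 -0.59 -5.81] grip 0.69 q [-0.02  0.23 -0.34  1.82  0.14  0.92 -1.82]
w [ 0.0005 -0.0003 -0.0009] t [-0.0008 -0.0002 -0.    ]
bottom 226.26506
190 [349.87 377.17] 349.5 374.7
196 [350.88 377.96] 350.37 375.14
202 [351.89 378.76] 351.31 378.5
208 [352.89 379.56] 352.35 378.72
[[102 102 101 101 101  99  99  99  97  97  97  98  98  99  99  98  99  99
   96  96 111 141 165]
 [106 105 105 105 103 104 102 104 101 102 100 100  99 101 100 100  99  99
   96  97 110 140 165]
 [108 106 107 107 106 107 107 106 104 105 104 104 103 103 102 101 101 101
  100  99 110 139 164]]
-41 48 [370.70857792 207.66343237]
-41 61 [370.00519053 202.78455991]
-39 48 [371.15298806 207.51756644]
-39 61 [370.45258222 202.63872645]
39 48 [378.61304252 199.49994071]
39 61 [377.97780503 194.70167018]
[[ 0  0  1  1  0  0  0  0  1  1  2  1  2  1  3  0  1  1  0  1  1  1  1  0]
 [ 0 -1  1  1  1  1  0  0  1  2  1  1  2  1  1  1  1  1  2  1  0  1  0  1]
 [ 0  1  1  0  0  0  0  1  1  2  1  0  1  2  1  1  1  1  2  1  1  1  2  1]
 [ 2  1  0  1  0  0  0  1  1  1  0  2  1  1  1  1  1  1  1  1  2  1  1  1]
 [ 0  0  0 -1  1 -1  0  1  0  2  2  1  2  1  0  2  2  2  1  1  1  1  1  1]
 [ 0  0  1 -1  1  1  1  0  1  1  1  1  1  1  1  2  2  1  2  2  1  1  0  0]
 [ 0  1  1  0  1  0  0  0  0  1  1  1  2  2  2  2  2  2  0  2  1  1  2  1]
 [ 1  0  0 -1  1  1  0 -1  0  1  1  1  1  2  2  2  1  2  1  1  1  0  1  2]
 [ 1  1  0  0  0  1  0  0  1  2  1  2  2  1  1  1  2  1  1  1  1  1  1  2]
 [ 1 -1  0  0  1  0  0  1  1  1  1  1  2  1  2  1  1  2  1  1  2  2  2  3]
 [ 1  0  1  1  0  1  1  1  2  2  1  2  1  3  2  2  1  1  1  2  1  3  4  7]
 [ 1  1  0  1  1  1  1  0  2  1  1  2  2  0  1  2  2  1  2  2  4  7  9 14]
 [ 1  2  1  1  1  0  1  1  1  2  2  2  0  2  2  2  2  3  4  6 11 15 18 22]
 [ 1  0  1  1  2  2  2  2  1  1  1  0  1  1  1  2  4  6  9 15 22 25 27 23]]
```

View pics/scene12.png

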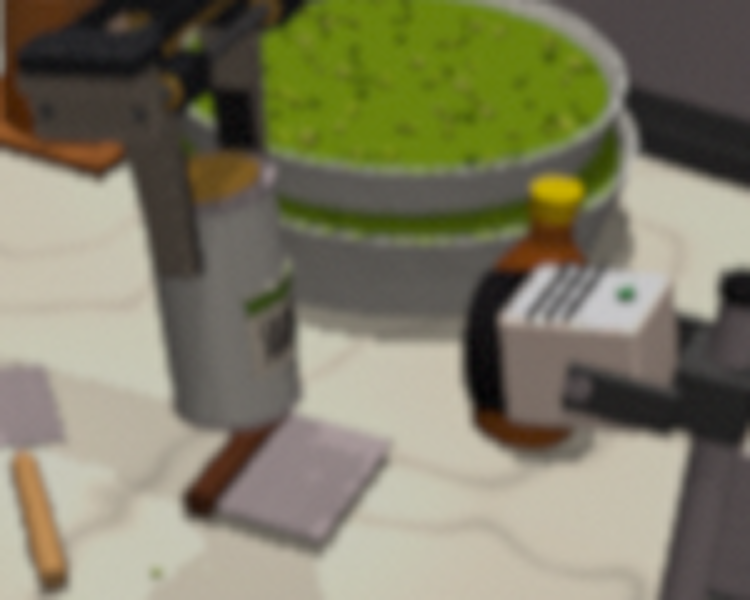

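View pics/top12.png

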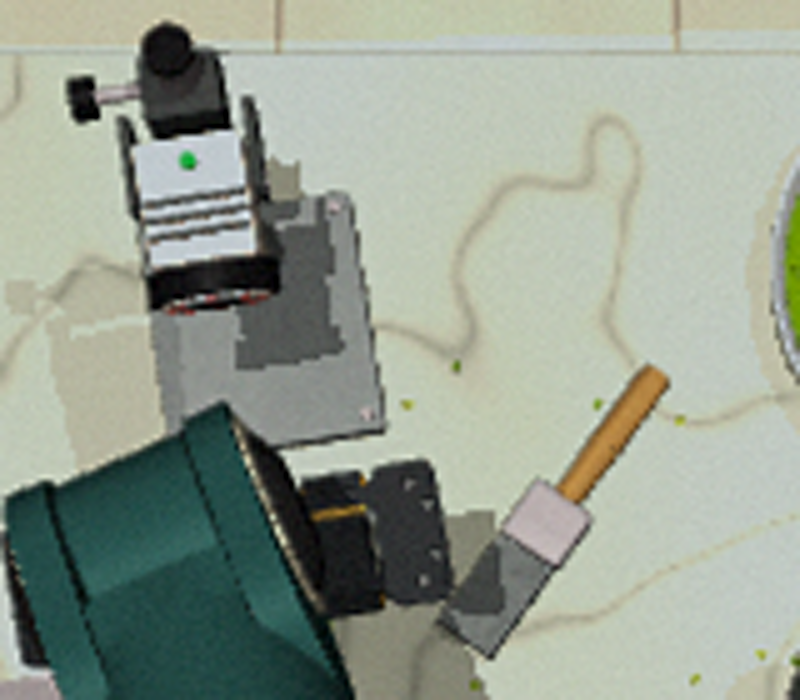

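Final pose reached: label left end at (369.3,201.5) px in the scene view, within about 1 px (1–2°) of prediction, and the tilt matches with no slip. One small trim and a settling hold.

Emit:
send_rows(
  moves=[
    [0,0,-0.005,-0.0003,0,0,0.6],
    [0,0,-0.01,-0.0006,0,0,0.6],
    [0,0,-0.013,-0.0007,0,0,0.6],
    [0,0,-0.013,-0.0007,0,0,0.6],
    [0,0,-0.013,-0.0007,0,0,0.6],
    [0,0,-0.013,-0.0007,0,0,0.6],
    [0,0,-0.013,-0.0007,0,0,0.6],
    [0,0,-0.013,-0.0007,0,0,0.6],
    [0,0,-0.013,-0.0007,0,0,0.6],
    [0,0,-0.013,-0.0007,0,0,0.6],
  ],
  force=60,
)

```text
time_s: 22.2
tool_pos: [580.0, 139.4, 250.3]
ee_rot: [-2.29, 1.919, -0.191]
contact_force: [-0.5, -0.6, -5.3]
gripper_width: 0.688
```

Run:
```python
from pred import *
delta(TCP,Rt)
look(13,[('scene',(0,0,640,480),1.25)])
S=L('scene13');S0=L('scene0')
hsv=cv2.cvtColor(S['frame'],cv2.COLOR_RGB2HSV); m=cv2.inRange(hsv,(18,90,110),(32,255,255)); n,l,st,ce=cv2.connectedComponentsWithStats(m)
print([(st[i,4],ce[i].round(1)) for i in range(1,n) if 200<st[i,4]<400])
s=r.read_state(); p=s['tool_pos']; M=R.from_rotvec(s['ee_rot']).as_matrix(); ax=-M[:,2]; h=sil(S,p-57*ax,ax)
g=cv2.cvtColor(S['frame'],cv2.COLOR_RGB2GRAY).astype(float); print(h[:,1].max(),g[222:230,361].astype(int), s['contact_force'],s['gripper_width'],s['joint_velocities'].round(3))
```

```text
t 22.2 pos [580.  139.4 250.3] F [-0.51 -0.6  -5.25] grip 0.688 q [-0.02  0.23 -0.34  1.82  0.14  0.92 -1.81]
w [ 0.0004 -0.0002  0.012 ] t [-0.0002 -0.0001 -0.    ]
[(np.int32(283), array([264.5, 301.7])), (np.int32(347), array([183.8, 327.8]))]
226.12248 [ 98  97  97 115 146 167 175 175] [-0.34777406  0.51748658 -6.02562035] 0.6868420970494648 [-0.001  0.003 -0.001  0.    -0.001 -0.001  0.001]
```

View pics/scene13.png

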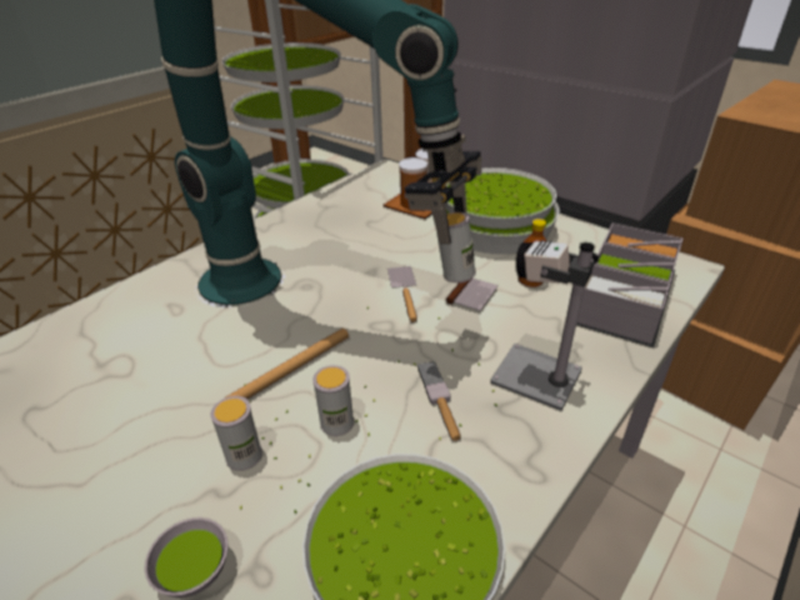

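The picture shows tins A and B upright with their lids at the same pixels as at the start, (183.8,327.8) and (264.5,301.7). The full tin is held steady in front of the reader, and nothing else has moved.

Run:
```python
from rig import r
print(r.sign_off())
```

```text
the job is handed in; nothing more can be done
None
```

The full tin was tin C. It is held up to the reader, lid end up and tipped 11.2° to match the head, and I handed the job in at about 22 s of the 58 s allowed.

**Weighing:** I lifted all three tins. A read about 0 to −1 N and B about −1.5 to −1.8 N, so both are empty. C read −5 to −6 N. A and B went back upright, with their lids at the same pixels as in the first picture to about 0.1 px.

**Reading pose:** I put the head's slope at 11.2° from its edges, and its yaw at about 9.4°. By the robot's pose the tool is within 0.3 mm of my target for the label being 100 mm straight out from the window. The arm is still, with the tin gripped at 60 N.

**Final checks:** The tin's outline in the scene view matches the robot's pose within about 0.6 px (roughly 1–1.5 mm), so it has not slipped or tilted in the grip. The reader and the other things on the table look unmoved.

**What disagreed or is less certain:**
- The fingertips showed about 30 mm shorter in the pictures than the interface text says, so I gripped by what the cameras showed. The tilted tin's outline confirmed the robot's pose was right.
- Plate edges and head edges gave yaws mostly between 8.4° and 11°. Two rough side-edge fits came out at 6.8° and 8.7°, and I did not use them.
- The window centre is known to about 2 mm, and the label's turn in the grip to 1–2°. I corrected that turn by 0.7° at the end.

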